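# Rock a plug-in relay out of its clips

### The job

Take the relay off its base for service: lift the two loose thumb nuts off the studs beside it and stand each one upright in an empty well of its own in the black parts carrier. Then grip the relay and, without pulling it straight up, rock it out of its spring clips: first raise the side with the test tab out of its clip while the other side stays down, then lean it over the other way to raise the other side without letting the tab side back in. Finish while holding it, still and upright, just clear over its base (gap of a few cm at most, touching nothing but the gripper), and leave everything else where it is.

Things in the scene. Friction and masses are not known exactly. Their poses are not given: they have to be found in the camera images.
- relay_base: fixed aluminium plate 150 (x) x 100 (y) x 8 mm on the bench, origin at the centre of its underside, z up. The relay stands in its middle between two black end guides at x = +-23 (tops at z = 24) and two spring clips at its +-y flanks (steel noses at z = 15, black posts behind at y = +-33, tops at z = 22). At x = +-50, y = 0 a boss 10 dia with top at z = 31.5 carries a stud 6 dia up to z = 40
- relay: plug-in relay, about 140 g, 40 (x) x 36 (y) x 70 mm tall, black foot, light grey cover, origin at the centre of its underside, z up, axes as the base's. A black test tab (14 x 9, 6 high) on top at the +y edge. Ears 20 wide reach to x = +-43.5, 19 to 23 mm above the underside; the nuts overhang their ends. Grip the flat +-y faces (36 mm wide), from 24 mm above the underside up to the top
- relay_tab_edge (a point): middle of the relay's lower edge on the tab side (relay y = +18, z = 0). A bead of 2.5 mm radius along the edge is caught under its spring clip, which holds it down with about 20 N: the edge must rise 5 mm for the bead to pass the clip's nose, about 9 mm to be wholly past
- relay_plain_edge (a point): middle of the relay's lower edge on the other side (relay y = -18, z = 0), with the same bead and clip. Straight up both clips resist together (about 40 N); a lean of 10 to 12 degrees about one lower edge frees the other
- seat (a point): where the middle of the relay's underside stands when plugged in: on top of the base plate, 8 mm above its underside; axes as the base's
- lean_mark (a point): unseen mark at the same point as seat; its z axis is tipped 45 degrees from vertical towards the base's -y side, so its angle to the relay's z axis is 45 degrees with the relay upright, less when the tab side is raised, more when the other side is raised
- nut0: steel thumb nut, a plain collar 20 dia x 24 mm tall with a 9 mm bore, 30 g, undone and standing loose on the boss at the base's x = -50, the stud 8.5 mm inside it; origin at the centre of its underside
- nut1: the same kind of nut, 20 dia x 24 mm, on the boss at the base's x = +50
- carrier: fixed black parts carrier 92 (x) x 136 (y) x 11 mm tall, origin at the centre of its underside, z up: 2 x 3 open wells about 40 x 40, centres at x = +-22 and y = -44, 0, 44; floor 4 mm above the underside, outer walls 7 and dividers 6 mm above the floor. The two middle wells (y = 0) are taken by brass collars, the four corner wells are empty
- capacitor: bystander: capacitor can, standing, black, 25 dia x 40 tall mm
- screwdriver: bystander: screwdriver lying down, 190 long mm
- multimeter: bystander: hand multimeter lying face up, 170 x 85 x 36 mm
- lens: bystander: camera lens standing on end, 76 dia x 85 tall mm
- solder_reel: bystander: grey reel lying on its flange, 56 dia x 38 tall mm
- pot_box: bystander: small carton 60 x 45 x 30 mm
- collar0: bystander: brass collar 16 dia x 9 tall mm, already lying in the carrier's middle well at -x
- collar1: bystander: the same, in the middle well at +x

How it is judged:
By the outcome, as a careful person would: the job done as asked, in the order asked, and still so for the second after the job is handed in, while the arm keeps its last pose, push and grip.
It also fails if it takes over 72 s, if anything falls off the work surface, if the arm or the gripper's body presses on something with over 40 N, if the wrist force passes 120 N, or if a joint passes its speed limit or range.

### The arm

A 6-joint arm with a two-finger parallel gripper is mounted at the origin on the work surface. World frame = base frame: x ahead of the robot, y to its left, z up, the work surface at z = 0. Lengths are in m, angles in rad, forces in N, time in s.
With the tool pointing down it reaches from about 0.225 to 0.875 m from the base axis. Payload 3.4 kg.
Tool frame: the origin (TCP) lies at the very end of the fingers, on their centre line; the grasp point (between the pads) lies manip.hold_point_z behind it (manip.hold_point_z is the distance from the TCP to the grasp point, in m); x points along the fingers, y is the direction in which the jaws open and shut, and the axes are right-handed (so a half turn about x gives the same grasp; the last joint's range is limited). The gripper opens to 85 mm and grips with 20 to 120 N. Pads are 22 mm wide; open, the fingers measure 114 mm over their backs; the gripper's body (76 mm by 85 mm) begins 54 mm behind the grasp point. The pads swing forward as they close: fully open they stand 13 mm farther back than shut.
Start: joints at [-1.446, 0.276, 1.505, -0, 1.361, -0.121], TCP at [0.14, -0.558, 0.231] pointing down, gripper open.
Joint ranges: [-2.89, 2.89], [-0.75, 2.08], [0.22, 2.7], [-1.18, 4.32], [0.11, 2.71], [-2.7, 2.7]. Speed limits (rad/s): [2.57, 2.57, 3.14, 3.14, 3.14, 3.14].

### API

Orientations are given as a unit quaternion [w, x, y, z].
In Python, from rig import manip gives the robot as it stands.
- The arm moves only by the tool step_arm, never from a script. Its argument "targets" is a list of rows, each a list of 2 entries, a list of its own where there are three numbers: the shift along the tool's x, y, z in mm, then the turn about the tool's x in degrees. A call has 1 to 20 rows; each row is the pose to reach, as a shift and turn from the pose commanded when the call began, along the tool's axes at that moment; what a row does not reach only later rows make up. A row lasts 1/10 s, in which the tool goes at most 50 mm and 8.59 degrees, less where a joint would pass 70% of its speed; a pose out of reach is approached as far as the arm can. A call with a gripper value outside its range is refused whole. "grip" is the closure, from 0 (fully open) to 1 (shut), set as the call begins (left out, the last holds). The fingers move at their own pace and stop on an object; "grip_force" is the grip in N (left out, the last holds). Time passes only in rows, so rows that repeat a pose let the fingers close. It gives the time, the measured TCP pose, the force and the opening at its end, in the units of the state.
- manip.get_state(): the state, without advancing time (a new reading comes with each control period).
- manip.get_image(name): name is "scene" or "top"; returns a dict with "image" (480x640x3 uint8, red, green, blue), "fx", "fy", "cx", "cy" (pixels), "pose" (4x4, takes a point from camera to world coordinates). Camera axes: x right, y down, z forward; pixel columns grow to the right and rows downward; lengths in m; the calibration is good to about 2 mm. A picture is of the moment at which its call begins. There is no depth.
- manip.sign_off(): hands the job in, once; it reports no verdict.
Trained networks look in a picture, given as the dict that the camera call returned (one of the last four; its "shot" number tells which), for a name from the list of things; names that differ only in an ending like _2 or _b are one class to them, and where a whole thing is asked for, a point or a joint stands for the part that bears it (a point fixed in the world has none). Each returns a list of dicts, best first, with "confidence" (0 to 1); they miss things now and then, are a little off and sometimes report something else, mostly with a low value. They report only what shows in the picture. A call takes as long as a camera call.
- manip.search_frame(picture, thing): "xyz" ([x, y, z] in m, in world coordinates, good to about 4 mm: the middle of the surface that is visible of it).
- manip.regions_of(picture, thing): "region" (480x640 bool, what is visible of it).
The state is a dict: "clock": time; "qpos": joint angles; "qd": joint speeds; "effort": joint torques, N m; "position": TCP position; "ee_rot": TCP orientation; "contact_force": force on the tool from outside, world axes, zero at the start; "moment": the same for the moment, N m; "width": finger opening in m.
Only numpy, scipy, OpenCV 4.12 (cv2) and the standard library are available. Lean on these libraries where they do the work, as an engineer would, in place of code of your own. Each camera call takes 0.05 s, during which the arm holds its last target.

## Working session

There is one attempt and no reset: what is moved stays moved. The work goes in short steps, Python scripts to look and compute and a tool call to move; the robot and the scene stay as the last step left them, time stands still between calls to the robot, and variables do not carry over. Pictures are saved under pics/ and viewed, and the job is handed in when it is done.

Besides the shell and the picture viewer there is one more tool, called in YAML: its name, and indented under it one key for each argument. step_arm: Moves the arm, as the interface text tells. Its arguments: {"type":"object","properties":{"targets":{"type":"array"},"grip":{"type":"number"},"grip_force":{"type":"number"}},"required":["targets"]}

```bash
ls; mkdir -p pics
python3 - <<'E'
from rig import manip
import cv2,numpy as np
print(manip.hold_point_z, manip.get_state())
for n in ["scene","top"]:
    p=manip.get_image(n); cv2.imwrite(f"pics/{n}0.png",p["image"][:,:,::-1])
    print(n,p["fx"],p["fy"],p["cx"],p["cy"],np.round(p["pose"],4).tolist(),p["shot"])
    for t in ["relay_base","relay","nut0","nut1","carrier","collar0","collar1"]:
        print(t,[(np.round(d["xyz"],4).tolist(),round(d["confidence"],2)) for d in manip.search_frame(p,t)][:4])
E
```

```text
pics
0.0187 {'clock': 0.0, 'qpos': array([-1.44600821e+00,  2.76599946e-01,  1.50613454e+00,  3.59658251e-05,
        1.36068814e+00, -1.21018897e-01]), 'qd': array([ 4.50167270e-04,  1.11561141e-03, -7.56923159e-04,  1.79940956e-03,
       -7.62950692e-05,  1.04173831e-03]), 'effort': array([ 1.01680867e-03, -4.16759455e+01, -2.45801353e+01, -3.10552459e-04,
        1.08214360e-02, -1.51231955e-06]), 'position': array([ 0.13985119, -0.55719415,  0.23043632]), 'ee_rot': array([ 0.08603758,  0.70178423,  0.08733161, -0.7017618 ]), 'contact_force': array([-0.85549763,  0.27179525, -0.20826926]), 'moment': array([-0.02252171, -0.00656827, -0.06793507]), 'width': 0.08535377283306134}
scene 488.9407119955338 488.9407119955338 318.9977633200727 245.62186482433597 [[0.1198, 0.8211, -0.558, 1.1259], [0.9928, -0.0952, 0.073, -0.0881], [0.0068, -0.5628, -0.8266, 0.8735], [0.0, 0.0, 0.0, 1.0]] 1
relay_base [([0.6136, -0.1941, 0.012], 0.97), ([0.6015, -0.2032, 0.0759], 0.67)]
relay [([0.5997, -0.2034, 0.0751], 0.98)]
nut0 []
nut1 []
carrier [([0.5045, 0.2287, 0.0066], 0.8)]
collar0 [([0.5215, 0.2225, 0.0159], 0.48)]
collar1 [([0.5215, 0.2225, 0.0159], 0.48)]
top 576.7852972445053 576.7852972445053 326.39764825314273 231.76825068828825 [[-0.0107, -0.9978, 0.0649, 0.4916], [-0.9999, 0.0103, -0.0075, 0.002], [0.0068, -0.065, -0.9979, 1.4218], [0.0, 0.0, 0.0, 1.0]] 2
relay_base [([0.5862, -0.1929, 0.0073], 0.86)]
relay [([0.5869, -0.2047, 0.0782], 0.69)]
nut0 [([0.5366, -0.2034, 0.0565], 0.61), ([0.6275, -0.2073, 0.0548], 0.48)]
nut1 [([0.5366, -0.2034, 0.0565], 0.61), ([0.6275, -0.2073, 0.0548], 0.48)]
carrier [([0.5011, 0.2252, 0.0031], 0.75), ([0.713, 0.3745, 0.0824], 0.73), ([0.5827, -0.1918, 0.0055], 0.56), ([0.5823, -0.2068, 0.0783], 0.5)]
collar0 [([0.5849, -0.2049, 0.0832], 0.56)]
collar1 [([0.5849, -0.2049, 0.0832], 0.56)]
```

View pics/scene0.png

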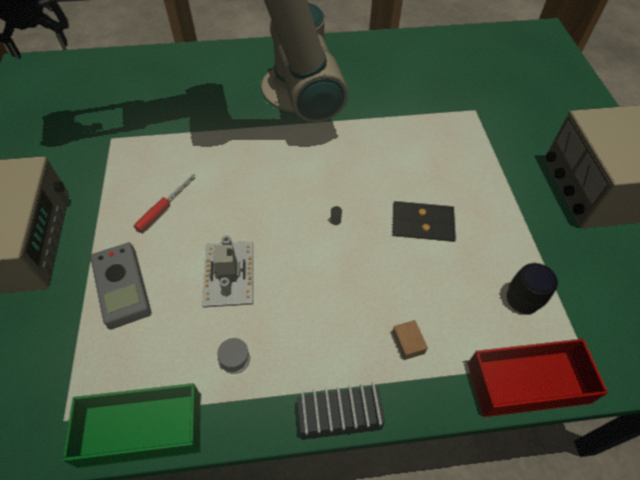

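View pics/top0.png

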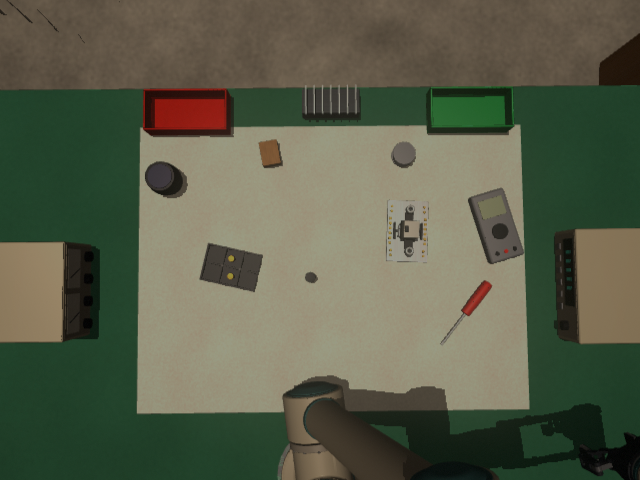

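```bash
python3 - <<'E'
import cv2
a=cv2.imread("pics/top0.png"); s=cv2.imread("pics/scene0.png")
cv2.imwrite("pics/top0z.png",cv2.resize(a[150:240,350:470],None,fx=6,fy=6,interpolation=cv2.INTER_CUBIC))
cv2.imwrite("pics/scene0z.png",cv2.resize(s[180:310,160:330],None,fx=4.6,fy=4.6,interpolation=cv2.INTER_CUBIC))
cv2.imwrite("pics/top0c.png",cv2.resize(a[170:280,180:290],None,fx=5,fy=5,interpolation=cv2.INTER_CUBIC))
E
python3 - <<'E'
import cv2
a=cv2.imread("pics/top0.png"); s=cv2.imread("pics/scene0.png")
cv2.imwrite("pics/top0z.png",cv2.resize(a[190:275,370:450],None,fx=7,fy=7,interpolation=cv2.INTER_CUBIC))
cv2.imwrite("pics/scene0z.png",cv2.resize(s[225:315,190:270],None,fx=6.5,fy=6.5,interpolation=cv2.INTER_CUBIC))
E
```

```text
(no output)
```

View pics/top0z.png

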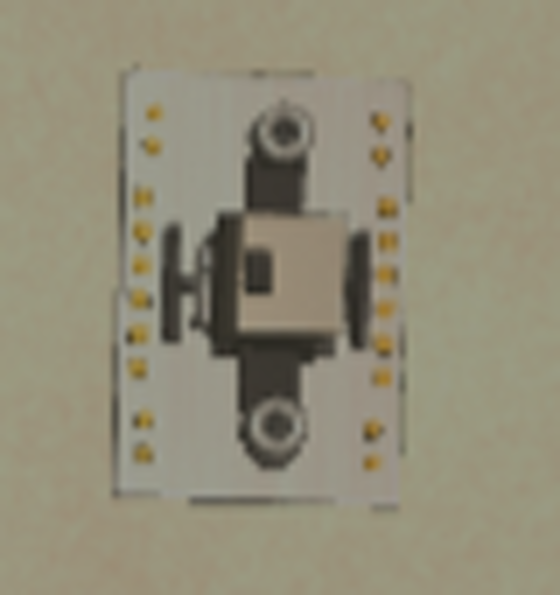

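View pics/scene0z.png

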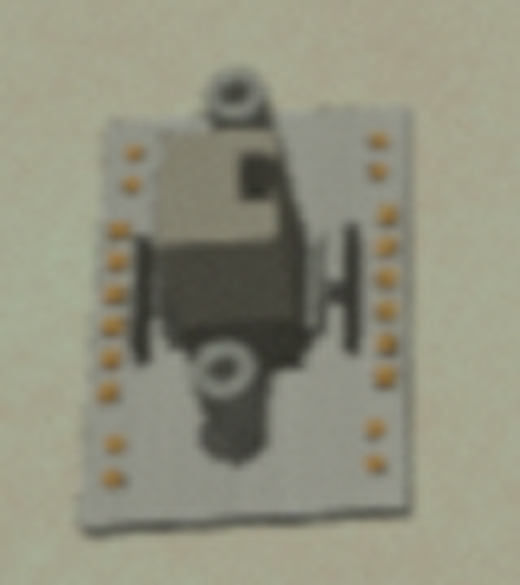

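View pics/top0c.png

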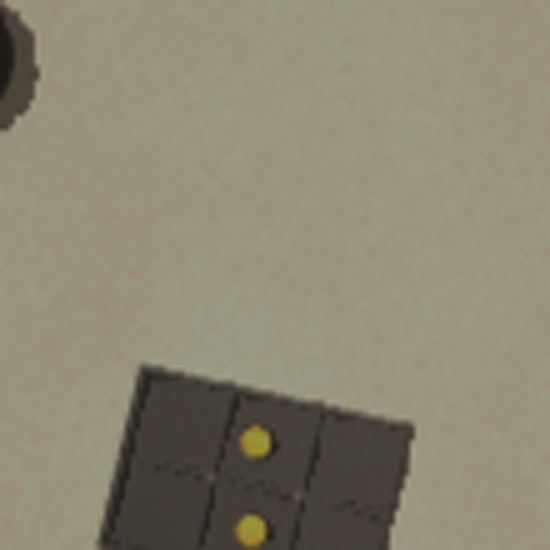

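```bash
cat > h.py <<'E'
import numpy as np,cv2
from scipy.optimize import least_squares
CAM={"scene":(488.94071,318.99776,245.62186,np.array([[0.1198,0.8211,-0.558,1.1259],[0.9928,-0.0952,0.073,-0.0881],[0.0068,-0.5628,-0.8266,0.8735]])),
"top":(576.7853,326.39765,231.76825,np.array([[-0.0107,-0.9978,0.0649,0.4916],[-0.9999,0.0103,-0.0075,0.002],[0.0068,-0.065,-0.9979,1.4218]]))}
def proj(c,P):
    f,cx,cy,T=CAM[c]; q=(np.atleast_2d(P)-T[:,3])@T[:,:3]
    return np.c_[f*q[:,0]/q[:,2]+cx, f*q[:,1]/q[:,2]+cy]
def ray(c,uv,z):
    f,cx,cy,T=CAM[c]; d=T[:,:3]@np.array([(uv[0]-cx)/f,(uv[1]-cy)/f,1]); o=T[:,3]
    return o+d*(z-o[2])/d[2]
def place(p,L):
    c,s=np.cos(p[2]),np.sin(p[2]); L=np.atleast_2d(L)
    return np.c_[p[0]+c*L[:,0]-s*L[:,1],p[1]+s*L[:,0]+c*L[:,1],L[:,2]]
E
python3 - <<'E'
from h import *
# crop -> px ; crop px centre shift: (u+.5)/s-.5+o
def cr(pts,s,o): return [((u+.5)/s-.5+o[0],(v+.5)/s-.5+o[1]) for u,v in pts]
top=cr([(125,72),(410,80),(115,497),(398,508),(286,132),(275,427)],7,(370,190))
sc=cr([(105,118),(410,108),(83,523),(410,512),(235,92),(222,367)],6.5,(190,225))
# base-frame: top image up=+x left=+y
Lt=np.array([[75,50,8],[75,-50,8],[-75,50,8],[-75,-50,8],[50,0,55.5],[-50,0,55.5]])/1e3
Ls=np.array([[-75,-50,8],[-75,50,8],[75,-50,8],[75,50,8],[-50,0,55.5],[50,0,55.5]])/1e3
for use in ("top","scene","both"):
    def r(p):
        o=[]
        if use!="scene": o.append((proj("top",place(p,Lt))-top).ravel())
        if use!="top": o.append((proj("scene",place(p,Ls))-sc).ravel())
        return np.concatenate(o)
    s=least_squares(r,[.587,-.195,0]); print(use,np.round(s.x,4),np.degrees(s.x[2]).round(2),np.round(s.fun,1))
a=cv2.imread("pics/top0.png"); b=cv2.imread("pics/scene0.png")
cv2.imwrite("pics/tc.png",cv2.resize(a[235:300,190:275],None,fx=8,fy=8,interpolation=cv2.INTER_CUBIC))
cv2.imwrite("pics/scc.png",cv2.resize(b[190:255,380:470],None,fx=8,fy=8,interpolation=cv2.INTER_CUBIC))
E
```

```text
top [ 0.584  -0.2066 -0.0467] -2.68 [ 0.1 -0.1 -0.2  0.2 -0.3 -0.   0.  -0.1 -0.   0.1  0.4 -0.1]
scene [ 0.5847 -0.2052 -0.0491] -2.81 [ 0.4  0.5  0.2 -0.5 -0.7  0.7 -0.1 -0.7  0.1 -0.   0.2  0.1]
both [ 0.5843 -0.2058 -0.0478] -2.74 [-0.2 -0.3 -0.5  0.1 -0.7 -0.2 -0.3 -0.2 -0.4 -0.   0.  -0.2  0.   0.4
 -0.1 -0.7 -1.   0.5 -0.4 -0.9 -0.3 -0.1 -0.1 -0. ]
```

View pics/tc.png

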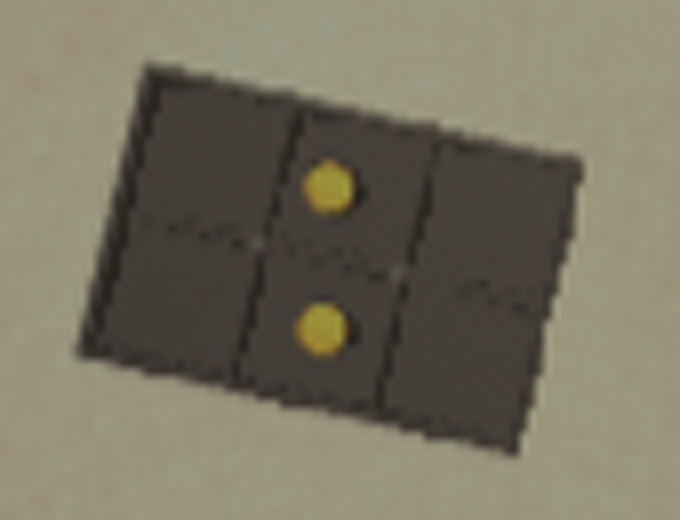

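View pics/scc.png

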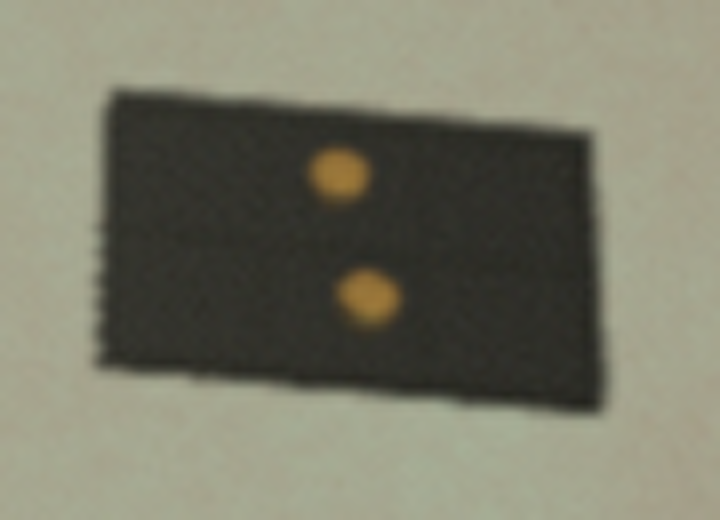

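Run:
```python
from h import *
def cr(pts,s,o): return [((u+.5)/s-.5+o[0],(v+.5)/s-.5+o[1]) for u,v in pts]
top=cr([(148,65),(582,158),(80,355),(518,455)],8,(190,235))
sc=cr([(110,92),(592,130),(602,405)],8,(380,190))
Lt=np.array([[46,68,11],[46,-68,11],[-46,68,11],[-46,-68,11]])/1e3
Ls=np.array([[-46,-68,11],[-46,68,11],[46,68,11]])/1e3
for use in ("top","scene","both"):
    def r(p):
        o=[]
        if use!="scene": o.append((proj("top",place(p,Lt))-top).ravel())
        if use!="top": o.append((proj("scene",place(p,Ls))-sc).ravel())
        return np.concatenate(o)
    s=least_squares(r,[.5,.22,0]); print(use,np.round(s.x,4),np.degrees(s.x[2]).round(2),np.round(s.fun,1))
c=s.x; b=np.array([.5842,-.2060,-.048])
print("wells",[(a,np.round(place(c,[a[0]/1e3,a[1]/1e3,0])[0][:2],4)) for a in [(-22,-44),(22,-44),(-22,44),(22,44)]])
print("nuts",place(b,[[-.05,0,0],[.05,0,0]]).round(4))
```

```text
top [ 0.5002  0.2249 -0.226 ] -12.95 [ 0.1 -0.3  0.1  0.   0.   0.4 -0.2 -0.1]
scene [ 0.5012  0.2261 -0.2366] -13.55 [-0.1 -0.2 -0.1  0.7  0.2 -0.5]
both [ 0.5007  0.2255 -0.2317] -13.28 [-0.  -0.6 -0.1 -0.  -0.3 -0.  -0.6 -0.2 -0.5 -0.2 -0.6  0.5 -0.  -0.8]
wells [((-22, -44), array([0.4692, 0.1877])), ((22, -44), array([0.512 , 0.1776])), ((-22, 44), array([0.4894, 0.2734])), ((22, 44), array([0.5322, 0.2633]))]
nuts [[ 0.5343 -0.2036  0.    ]
 [ 0.6341 -0.2084  0.    ]]
```

```bash
cat >> h.py <<'E'
from scipy.spatial.transform import Rotation as Ro
def st():
    from rig import manip
    return manip.get_state()
def goto(xyz,jaw_deg=None,s=None):
    "shift (mm, tool axes) and turn (deg) from the measured pose; jaw_deg = world heading of tool y"
    s=s or st(); q=s["ee_rot"]; R=Ro.from_quat([q[1],q[2],q[3],q[0]]).as_matrix()
    sh=R.T@(np.array(xyz)-s["position"])*1e3
    h=np.degrees(np.arctan2(R[1,1],R[0,1])); t=0
    if jaw_deg is not None: t=-(jaw_deg-h); t=(t+180)%360-180
    print("pos",s["position"].round(4),"jaw",round(h,2),"clock",round(s["clock"],2),"w",round(s["width"]*1e3,1),"F",s["contact_force"].round(1),"\n shift",sh.round(1),"turn",round(t,1))
    print(" tool axes in world x,y,z:",R.round(3).T.tolist())
E
python3 - <<'E'
from h import *
goto([.5343,-.2036,.13],-92.75)
E
```

```text
pos [ 0.1399 -0.5578  0.2313] jaw -75.92 clock 0.8 w 85.3 F [-0.7 -0.1  0.4] 
 shift [ 101.3 -247.6 -468.7] turn 16.8
 tool axes in world x,y,z: [[0.0, -0.0, -1.0], [0.243, -0.97, 0.0], [-0.97, -0.243, 0.0]]
```

step_arm:
  targets:
    - [[10,-25,-47],1.7]
    - [[20,-58,-110],4]
    - [[32,-92,-174],6.3]
    - [[45,-126,-238],8.5]
    - [[57,-158,-300],10.7]
    - [[70,-188,-356],12.8]
    - [[82,-213,-403],14.5]
    - [[92,-232,-440],15.8]
    - [[98,-243,-460],16.5]
    - [[101,-247.5,-468.5],16.8]
    - [[101,-247.5,-468.5],16.8]
    - [[101,-247.5,-468.5],16.8]
    - [[101,-247.5,-468.5],16.8]
  grip: 0.3

```text
clock: 2.1
position: [0.5342, -0.2031, 0.1299]
ee_rot: [0.016, -0.707, 0.016, 0.707]
contact_force: [0.2, 0.2, 0.2]
width: 0.0599
```

Run:
```python
from h import *
from rig import manip
goto([.5343,-.2036,.041],-92.75)
for n in ["scene","top"]:
    p=manip.get_image(n); cv2.imwrite(f"pics/{n}1.png",p["image"][:,:,::-1])
```

```text
pos [ 0.5342 -0.2031  0.1299] jaw -92.58 clock 2.1 w 59.9 F [0.2 0.2 0.2] 
 shift [88.9  0.5 -0.2] turn 0.2
 tool axes in world x,y,z: [[-0.001, -0.0, -1.0], [-0.045, -0.999, 0.0], [-0.999, 0.045, 0.001]]
```

Run:
```python
import cv2
s=cv2.imread("pics/scene1.png")
cv2.imwrite("pics/scene1z.png",cv2.resize(s[160:310,150:320],None,fx=4,fy=4,interpolation=cv2.INTER_CUBIC))
```

```text
(no output)
```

View pics/scene1z.png

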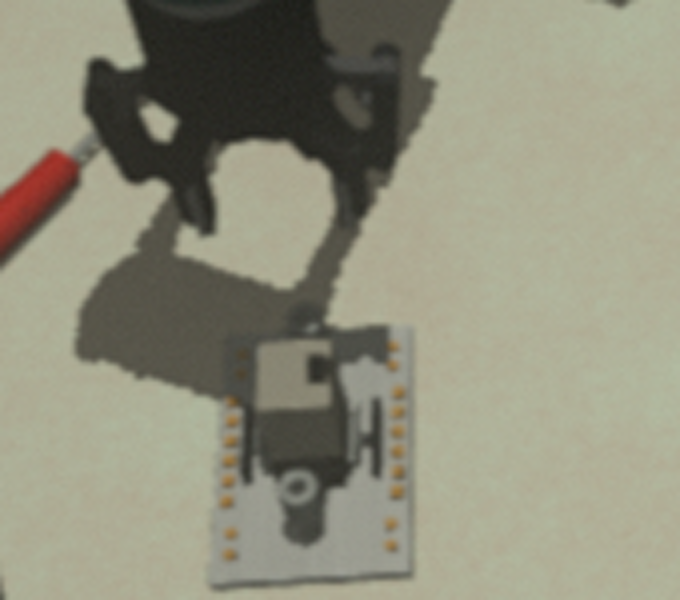

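step_arm:
  targets:
    - [[15,0.2,0],0.2]
    - [[40,0.5,0],0.2]
    - [[65,0.5,0],0.2]
    - [[80,0.5,0],0.2]
    - [[88,0.5,0],0.2]
    - [[89,0.5,0],0.2]
    - [[89,0.5,0],0.2]

```text
clock: 2.9
position: [0.5342, -0.2051, 0.042]
ee_rot: [-0.018, 0.707, -0.019, -0.706]
contact_force: [-0.3, -1.0, 0.6]
width: 0.0598
```

step_arm:
  targets:
    - [[0,0,0],0]
    - [[0,0,0],0]
    - [[0,0,0],0]
    - [[0,0,0],0]
    - [[0,0,0],0]
    - [[0,0,0],0]
    - [[0,0,0],0]
  grip: 1
  grip_force: 30

```text
clock: 3.6
position: [0.5345, -0.2044, 0.0418]
ee_rot: [-0.018, 0.707, -0.018, -0.706]
contact_force: [-0.3, -0.1, 5.5]
width: 0.0182
```

step_arm:
  targets:
    - [[-2,0,0],0]
    - [[-5,0,0],0]
    - [[-9,0,0],0]
    - [[-14,0,0],0]
    - [[-20,0,0],0]
    - [[-30,0,0],0]
    - [[-45,0,0],0]
    - [[-60,0,0],0]
    - [[-70,0,0],0]
    - [[-70,0,0],0]

```text
clock: 4.6
position: [0.5352, -0.2048, 0.1133]
ee_rot: [-0.017, 0.708, -0.019, -0.706]
contact_force: [0.0, 0.3, -1.0]
width: 0.0179
```

Run:
```python
from h import *
from rig import manip
goto([.4692,.1877,.08],-103.28)
p=manip.get_image("scene"); s=p["image"][:,:,::-1]
cv2.imwrite("pics/scene2z.png",cv2.resize(s[140:310,150:320],None,fx=3.5,fy=3.5,interpolation=cv2.INTER_CUBIC))
```

```text
pos [ 0.5352 -0.2048  0.1133] jaw -92.91 clock 4.6 w 17.9 F [ 0.   0.3 -1. ] 
 shift [  32.3 -388.7   86. ] turn 10.4
 tool axes in world x,y,z: [[0.004, -0.002, -1.0], [-0.051, -0.999, 0.002], [-0.999, 0.051, -0.004]]
```

View pics/scene2z.png

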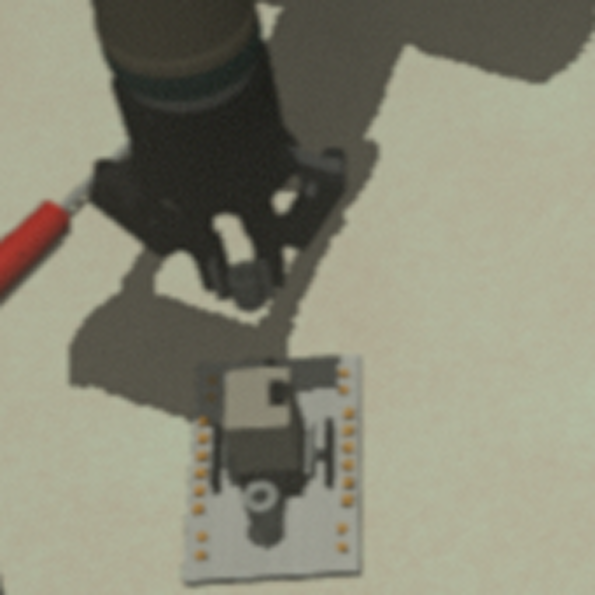

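step_arm:
  targets:
    - [[0,-15,3],0.5]
    - [[0,-45,10],1.2]
    - [[0,-85,19],2.3]
    - [[0,-125,28],3.4]
    - [[0,-165,37],4.5]
    - [[0,-205,46],5.6]
    - [[0,-245,55],6.7]
    - [[0,-285,63],7.8]
    - [[0,-325,72],8.9]
    - [[0,-355,79],9.6]
    - [[0,-375,83],10.1]
    - [[0,-386,85.5],10.4]
    - [[0,-388.7,86],10.4]
    - [[5,-388.7,86],10.4]
    - [[15,-388.7,86],10.4]
    - [[30,-388.7,86],10.4]
    - [[32,-388.7,86],10.4]
    - [[32,-388.7,86],10.4]

```text
clock: 6.45
position: [0.4675, 0.1874, 0.0784]
ee_rot: [0.082, -0.702, 0.083, 0.703]
contact_force: [-1.1, 0.2, -0.2]
width: 0.0182
```

Run:
```python
from h import *
from rig import manip
goto([.4692,.1877,.0155],-103.28)
p=manip.get_image("scene"); s=p["image"][:,:,::-1]
cv2.imwrite("pics/scene3z.png",cv2.resize(s[100:260,350:510],None,fx=3.7,fy=3.7,interpolation=cv2.INTER_CUBIC))
```

```text
pos [0.4675 0.1874 0.0784] jaw -103.39 clock 6.45 w 18.2 F [-1.1  0.2 -0.2] 
 shift [62.9 -0.7 -1.7] turn -0.1
 tool axes in world x,y,z: [[-0.002, -0.001, -1.0], [-0.232, -0.973, 0.001], [-0.973, 0.232, 0.002]]
```

View pics/scene3z.png

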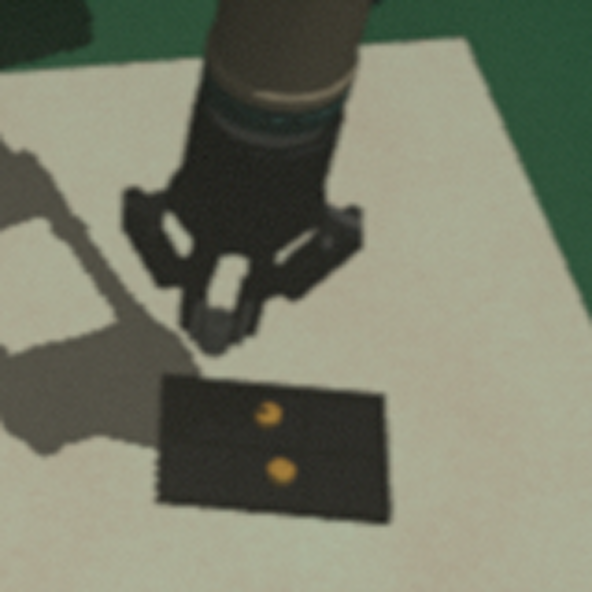

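step_arm:
  targets:
    - [[10,-0.7,-1.5],0]
    - [[30,-0.7,-1.5],0]
    - [[45,-0.7,-1.5],0]
    - [[54,-0.7,-1.5],0]
    - [[58,-0.7,-1.5],0]
    - [[60,-0.7,-1.5],0]
    - [[61.5,-0.7,-1.5],0]
    - [[62.5,-0.7,-1.5],0]
    - [[62.5,-0.7,-1.5],0]

```text
clock: 7.4
position: [0.4698, 0.1888, 0.0171]
ee_rot: [-0.082, 0.703, -0.082, -0.702]
contact_force: [-0.1, 0.2, -0.3]
width: 0.0183
```

step_arm:
  targets:
    - [[1,0,0],0]
    - [[2,0,0],0]
    - [[2.5,0,0],0]
    - [[2.5,0,0],0]

```text
clock: 7.8
position: [0.4698, 0.1888, 0.0148]
ee_rot: [-0.082, 0.703, -0.082, -0.702]
contact_force: [-0.9, 0.3, 4.4]
width: 0.0178
```

step_arm:
  targets:
    - [[0,0,0],0]
    - [[0,0,0],0]
    - [[0,0,0],0]
    - [[-1,0,0],0]
    - [[-5,0,0],0]
    - [[-15,0,0],0]
    - [[-30,0,0],0]
    - [[-60,0,0],0]
    - [[-100,0,0],0]
    - [[-120,0,0],0]
    - [[-120,0,0],0]
  grip: 0.6

```text
clock: 8.9
position: [0.4722, 0.1894, 0.1384]
ee_rot: [-0.083, 0.705, -0.081, -0.699]
contact_force: [0.6, 0.5, -0.7]
width: 0.0342
```

Run:
```python
from h import *
from rig import manip
goto([.6341,-.2084,.135],-92.75)
p=manip.get_image("scene"); s=p["image"][:,:,::-1]
cv2.imwrite("pics/scene4z.png",cv2.resize(s[100:260,350:510],None,fx=3.7,fy=3.7,interpolation=cv2.INTER_CUBIC))
```

```text
pos [0.4722 0.1894 0.1384] jaw -103.31 clock 8.9 w 34.2 F [ 0.6  0.5 -0.7] 
 shift [   4.   349.8 -249.1] turn -10.6
 tool axes in world x,y,z: [[0.008, 0.002, -1.0], [-0.23, -0.973, -0.004], [-0.973, 0.23, -0.008]]
```

View pics/scene4z.png

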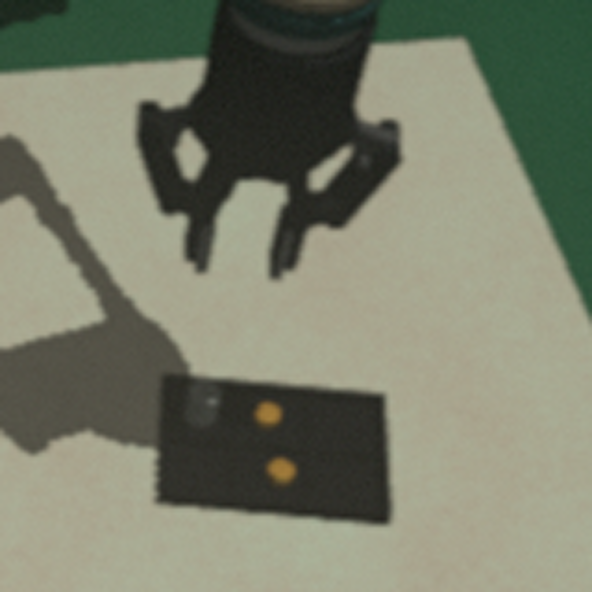

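step_arm:
  targets:
    - [[0,15,-11],-0.5]
    - [[0,45,-32],-1.4]
    - [[0,78,-55],-2.4]
    - [[0,112,-80],-3.4]
    - [[0,146,-104],-4.5]
    - [[0,180,-128],-5.5]
    - [[0,214,-152],-6.5]
    - [[0,248,-176],-7.6]
    - [[1,280,-199],-8.6]
    - [[2,308,-219],-9.4]
    - [[3,330,-235],-10]
    - [[4,344,-245],-10.4]
    - [[4,349.8,-249],-10.6]
    - [[4,349.8,-249],-10.6]
    - [[4,349.8,-249],-10.6]
    - [[4,349.8,-249],-10.6]
  grip: 0.35

```text
clock: 10.55
position: [0.6308, -0.2075, 0.1304]
ee_rot: [0.017, -0.707, 0.016, 0.707]
contact_force: [0.3, -0.5, 0.1]
width: 0.0555
```

Run:
```python
from h import *
goto([.6341,-.2084,.0415],-92.75)
```

```text
pos [ 0.6308 -0.2075  0.1304] jaw -92.65 clock 10.55 w 55.5 F [ 0.3 -0.5  0.1] 
 shift [88.9  0.8 -3.4] turn 0.1
 tool axes in world x,y,z: [[-0.001, 0.001, -1.0], [-0.046, -0.999, -0.001], [-0.999, 0.046, 0.001]]
```

step_arm:
  targets:
    - [[0,0.5,-2],0.1]
    - [[15,0.8,-3.4],0.1]
    - [[40,0.8,-3.4],0.1]
    - [[65,0.8,-3.4],0.1]
    - [[80,0.8,-3.4],0.1]
    - [[87,0.8,-3.4],0.1]
    - [[88.9,0.8,-3.4],0.1]
    - [[88.9,0.8,-3.4],0.1]

```text
clock: 11.35
position: [0.6349, -0.21, 0.0415]
ee_rot: [-0.017, 0.707, -0.017, -0.707]
contact_force: [-0.0, -0.4, -0.3]
width: 0.0556
```

step_arm:
  targets:
    - [[0,0,0],0]
    - [[0,0,0],0]
    - [[0,0,0],0]
    - [[0,0,0],0]
    - [[0,0,0],0]
    - [[0,0,0],0]
  grip: 1
  grip_force: 30

```text
clock: 11.95
position: [0.6352, -0.2103, 0.0422]
ee_rot: [-0.017, 0.707, -0.018, -0.706]
contact_force: [-0.2, -0.2, 4.0]
width: 0.0182
```

step_arm:
  targets:
    - [[-2,0,0],0]
    - [[-5,0,0],0]
    - [[-9,0,0],0]
    - [[-14,0,0],0]
    - [[-20,0,0],0]
    - [[-30,0,0],0]
    - [[-45,0,0],0]
    - [[-60,0,0],0]
    - [[-70,0,0],0]
    - [[-70,0,0],0]

```text
clock: 12.95
position: [0.6359, -0.2105, 0.1137]
ee_rot: [-0.017, 0.708, -0.018, -0.706]
contact_force: [-0.3, -0.0, 0.1]
width: 0.0183
```

Run:
```python
from h import *
goto([.5322,.2633,.08],-103.28)
```

```text
pos [ 0.6359 -0.2105  0.1137] jaw -92.82 clock 12.95 w 18.3 F [-0.3 -0.   0.1] 
 shift [  32.5 -468.2  127. ] turn 10.5
 tool axes in world x,y,z: [[0.004, -0.002, -1.0], [-0.049, -0.999, 0.002], [-0.999, 0.049, -0.004]]
```

step_arm:
  targets:
    - [[0,-15,3],0.3]
    - [[0,-48,10],1]
    - [[0,-90,22],2]
    - [[0,-132,34],2.9]
    - [[0,-174,46],3.9]
    - [[0,-216,57],4.9]
    - [[0,-258,69],5.8]
    - [[0,-300,81],6.8]
    - [[0,-342,92],7.7]
    - [[0,-382,103],8.6]
    - [[0,-416,112],9.4]
    - [[0,-442,120],10]
    - [[0,-460,125],10.4]
    - [[0,-468.2,127],10.5]
    - [[5,-468.2,127],10.5]
    - [[15,-468.2,127],10.5]
    - [[30,-468.2,127],10.5]
    - [[32,-468.2,127],10.5]
    - [[32,-468.2,127],10.5]

```text
clock: 14.85
position: [0.5304, 0.2626, 0.0783]
ee_rot: [0.082, -0.702, 0.083, 0.703]
contact_force: [-0.7, -0.1, -0.7]
width: 0.0185
```

Run:
```python
from h import *
goto([.5322,.2633,.0165],-103.28)
```

```text
pos [0.5304 0.2626 0.0783] jaw -103.4 clock 14.85 w 18.5 F [-0.7 -0.1 -0.7] 
 shift [61.8 -1.2 -1.7] turn -0.1
 tool axes in world x,y,z: [[-0.002, -0.001, -1.0], [-0.232, -0.973, 0.002], [-0.973, 0.232, 0.002]]
```

step_arm:
  targets:
    - [[10,-1,-1.5],0]
    - [[30,-1,-1.5],0]
    - [[45,-1,-1.5],0]
    - [[54,-1,-1.5],0]
    - [[58,-1,-1.5],0]
    - [[60,-1,-1.5],0]
    - [[62,-1,-1.5],0]
    - [[63,-1,-1.5],0]
    - [[64,-1,-1.5],0]
    - [[64,-1,-1.5],0]

```text
clock: 15.85
position: [0.5327, 0.2646, 0.0156]
ee_rot: [-0.082, 0.703, -0.082, -0.702]
contact_force: [0.5, 0.4, -0.6]
width: 0.0181
```

step_arm:
  targets:
    - [[0.7,0,0],0]
    - [[1.3,0,0],0]
    - [[1.3,0,0],0]

```text
clock: 16.15
position: [0.5329, 0.2646, 0.0154]
ee_rot: [-0.082, 0.703, -0.082, -0.702]
contact_force: [-1.8, -1.4, 7.3]
width: 0.0179
```

step_arm:
  targets:
    - [[0,0,0],0]
    - [[0,0,0],0]
    - [[0,0,0],0]
    - [[-1,0,0],0]
    - [[-5,0,0],0]
    - [[-15,0,0],0]
    - [[-30,0,0],0]
    - [[-60,0,0],0]
    - [[-100,0,0],0]
    - [[-130,0,0],0]
    - [[-130,0,0],0]
    - [[-130,0,0],0]
  grip: 0.6

```text
clock: 17.35
position: [0.5329, 0.2646, 0.1455]
ee_rot: [-0.082, 0.703, -0.082, -0.702]
contact_force: [-0.7, 0.1, -0.3]
width: 0.0341
```

Run:
```python
from h import *
from rig import manip
goto([.5842,-.2060,.16],-92.75)
p=manip.get_image("scene"); s=p["image"][:,:,::-1]; cv2.imwrite("pics/scene5.png",s)
cv2.imwrite("pics/scene5z.png",cv2.resize(s[180:260,370:480],None,fx=6,fy=6,interpolation=cv2.INTER_CUBIC))
cv2.imwrite("pics/scene5b.png",cv2.resize(s[225:315,190:270],None,fx=6.5,fy=6.5,interpolation=cv2.INTER_CUBIC))
```

```text
pos [0.5329 0.2646 0.1455] jaw -103.32 clock 17.35 w 34.1 F [-0.7  0.1 -0.3] 
 shift [ -14.8  446.2 -158.4] turn -10.6
 tool axes in world x,y,z: [[0.002, 0.001, -1.0], [-0.23, -0.973, -0.001], [-0.973, 0.23, -0.002]]
```

View pics/scene5z.png

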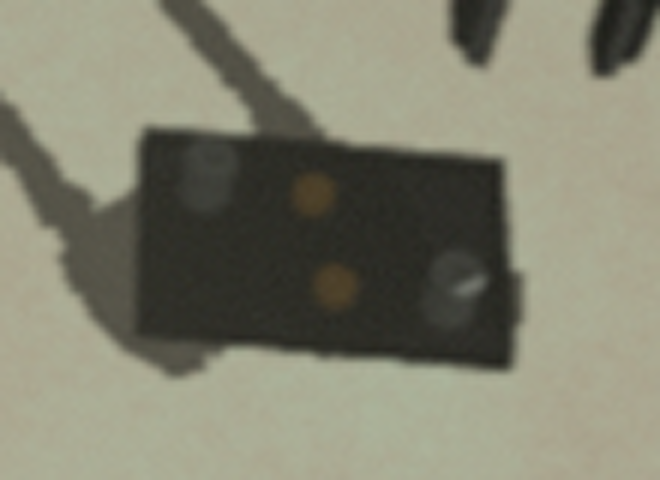

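View pics/scene5b.png

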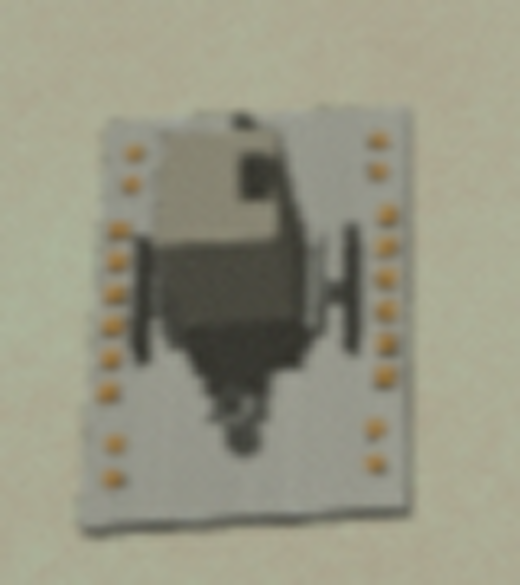

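step_arm:
  targets:
    - [[0,15,-5],-0.4]
    - [[0,48,-17],-1.1]
    - [[-2,90,-32],-2.1]
    - [[-4,132,-47],-3.1]
    - [[-6,174,-62],-4.1]
    - [[-8,216,-77],-5.1]
    - [[-8,258,-92],-6.1]
    - [[-8,300,-106],-7.1]
    - [[-8,340,-121],-8.1]
    - [[-8,375,-133],-8.9]
    - [[-6,405,-144],-9.6]
    - [[-4,428,-152],-10.2]
    - [[-2,441,-156.5],-10.5]
    - [[0,446.2,-158.4],-10.6]
    - [[5,446.2,-158.4],-10.6]
    - [[5,446.2,-158.4],-10.6]
    - [[5,446.2,-158.4],-10.6]
  grip: 0.3

```text
clock: 19.1
position: [0.5836, -0.2047, 0.1388]
ee_rot: [0.017, -0.707, 0.016, 0.707]
contact_force: [0.8, -0.6, 0.2]
width: 0.0598
```

Run:
```python
from h import *
goto([.5842,-.2060,.059],-92.75)
```

```text
pos [ 0.5836 -0.2047  0.1388] jaw -92.64 clock 19.1 w 59.8 F [ 0.8 -0.6  0.2] 
 shift [79.8  1.3 -0.7] turn 0.1
 tool axes in world x,y,z: [[-0.001, 0.001, -1.0], [-0.046, -0.999, -0.001], [-0.999, 0.046, 0.001]]
```

step_arm:
  targets:
    - [[10,0.3,-0.5],0]
    - [[30,0.3,-0.5],0]
    - [[50,0.3,-0.5],0]
    - [[65,0.3,-0.5],0]
    - [[75,0.3,-0.5],0]
    - [[79,0.3,-0.5],0]
    - [[79,0.3,-0.5],0]
    - [[79,0.3,-0.5],0]

```text
clock: 19.9
position: [0.5849, -0.2067, 0.0607]
ee_rot: [-0.016, 0.707, -0.017, -0.706]
contact_force: [0.9, -0.2, -0.4]
width: 0.0599
```

Run:
```python
from h import *
from rig import manip
goto([.5842,-.2060,.059],-92.75)
p=manip.get_image("scene"); s=p["image"][:,:,::-1]
cv2.imwrite("pics/scene6z.png",cv2.resize(s[180:310,170:300],None,fx=4.6,fy=4.6,interpolation=cv2.INTER_CUBIC))
```

```text
pos [ 0.5849 -0.2067  0.0607] jaw -92.71 clock 19.9 w 59.9 F [ 0.9 -0.2 -0.4] 
 shift [ 1.7 -0.6  0.8] turn 0.0
 tool axes in world x,y,z: [[0.001, -0.001, -1.0], [-0.047, -0.999, 0.001], [-0.999, 0.047, -0.001]]
```

View pics/scene6z.png

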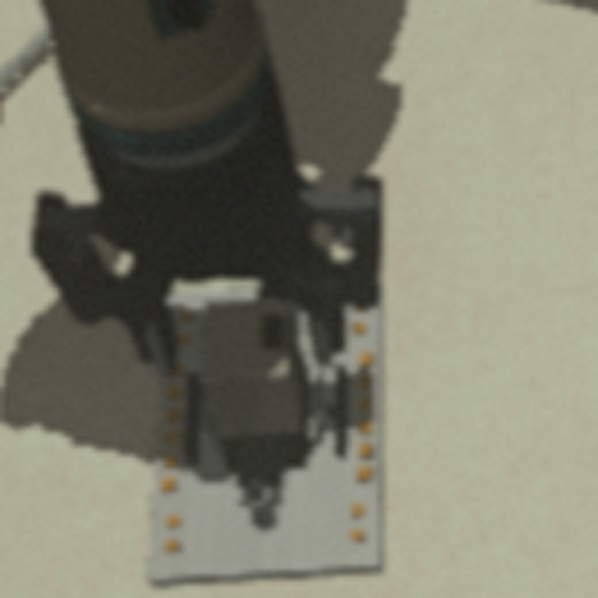

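step_arm:
  targets:
    - [[1,-0.3,0.5],0]
    - [[1.5,-0.6,0.8],0]
    - [[1.5,-0.6,0.8],0]
    - [[1.5,-0.6,0.8],0]
    - [[1.5,-0.6,0.8],0]
    - [[1.5,-0.6,0.8],0]
  grip: 1
  grip_force: 20

```text
clock: 20.55
position: [0.5841, -0.206, 0.0594]
ee_rot: [-0.017, 0.707, -0.017, -0.706]
contact_force: [-0.8, 1.1, 5.9]
width: 0.0353
```

Run:
```python
from h import *
s=st(); goto([.5842,-.2060,.059],-92.75,s); print(s["moment"])
```

```text
pos [ 0.5841 -0.206   0.0594] jaw -92.72 clock 20.55 w 35.3 F [-0.8  1.1  5.9] 
 shift [ 0.4 -0.1 -0.1] turn 0.0
 tool axes in world x,y,z: [[0.001, -0.001, -1.0], [-0.047, -0.999, 0.001], [-0.999, 0.047, -0.001]]
[ 0.0404987  0.1286963 -0.0220681]
```

step_arm:
  targets:
    - [[-0.2,0.7,0],0]
    - [[-0.4,1.5,0],0]
    - [[-0.6,2.3,0],0]
    - [[-0.8,3.1,0],0]
    - [[-1,4,0],0]
    - [[-1,4,0],0]

```text
clock: 21.15
position: [0.5839, -0.2068, 0.0595]
ee_rot: [-0.019, 0.707, -0.015, -0.707]
contact_force: [1.4, 8.7, 4.5]
width: 0.0356
```

Run:
```python
from h import *
from rig import manip
s=st(); goto([.5842,-.2060,.059],-92.75,s); print(s["moment"].round(2))
p=manip.get_image("scene"); s=p["image"][:,:,::-1]
cv2.imwrite("pics/scene7z.png",cv2.resize(s[210:310,190:290],None,fx=6,fy=6,interpolation=cv2.INTER_CUBIC))
```

```text
pos [ 0.5839 -0.2068  0.0595] jaw -92.8 clock 21.15 w 35.6 F [1.4 8.7 4.5] 
 shift [ 0.5 -0.9 -0.3] turn -0.1
 tool axes in world x,y,z: [[0.001, 0.005, -1.0], [-0.049, -0.999, -0.006], [-0.999, 0.049, -0.0]]
[ 1.69 -0.36  0.02]
```

View pics/scene7z.png

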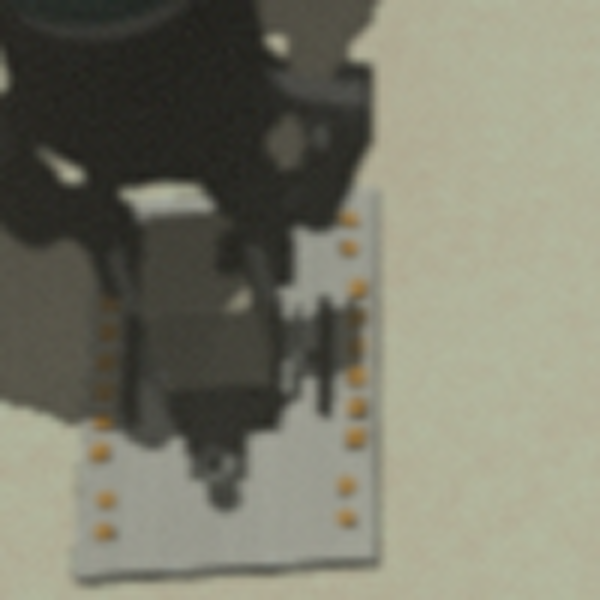

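step_arm:
  targets:
    - [[-0.2,0.7,0],0]
    - [[-0.4,1.4,0],0]
    - [[-0.6,2.2,0],0]
    - [[-0.8,3,0],0]
    - [[-0.8,3,0],0]

```text
clock: 21.7
position: [0.5836, -0.208, 0.0597]
ee_rot: [0.021, -0.707, 0.014, 0.707]
contact_force: [3.5, 12.0, 2.6]
width: 0.0358
```

Run:
```python
from h import *
s=st(); goto([.5842,-.2060,.059],-92.75,s); print(s["moment"].round(2))
```

```text
pos [ 0.5836 -0.208   0.0597] jaw -92.85 clock 21.7 w 35.8 F [ 3.5 12.   2.6] 
 shift [ 0.8 -2.  -0.5] turn -0.1
 tool axes in world x,y,z: [[0.0, 0.009, -1.0], [-0.05, -0.999, -0.009], [-0.999, 0.05, 0.0]]
[ 2.39 -0.6   0.05]
```

step_arm:
  targets:
    - [[-0.2,0.7,-0.3],0]
    - [[-0.4,1.4,-0.6],0]
    - [[-0.6,2.2,-0.9],0]
    - [[-0.8,3,-1],0]
    - [[-0.8,3,-1],0]

```text
clock: 22.2
position: [0.5836, -0.2094, 0.0602]
ee_rot: [0.022, -0.706, 0.014, 0.708]
contact_force: [2.8, 13.8, 4.2]
width: 0.0356
```

Run:
```python
from h import *
s=st(); goto([.5842,-.2060,.059],-92.75,s); print(s["moment"].round(2))
```

```text
pos [ 0.5836 -0.2094  0.0602] jaw -92.87 clock 22.2 w 35.6 F [ 2.8 13.8  4.2] 
 shift [ 1.3 -3.4 -0.4] turn -0.1
 tool axes in world x,y,z: [[-0.002, 0.012, -1.0], [-0.05, -0.999, -0.012], [-0.999, 0.05, 0.002]]
[ 3.03 -0.5   0.02]
```

step_arm:
  targets:
    - [[-0.5,0.7,0],0]
    - [[-1,1.4,0],0]
    - [[-1.5,2.2,-0.3],0]
    - [[-2,3,-0.5],0]
    - [[-2,3,-0.5],0]

```text
clock: 22.7
position: [0.5833, -0.2114, 0.0612]
ee_rot: [0.023, -0.705, 0.013, 0.708]
contact_force: [2.5, 15.7, -1.1]
width: 0.0357
```

Run:
```python
from h import *
from rig import manip
s=st(); goto([.5842,-.2060,.059],-92.75,s); print(s["moment"].round(2))
p=manip.get_image("scene"); s=p["image"][:,:,::-1]
cv2.imwrite("pics/scene8z.png",cv2.resize(s[210:310,190:290],None,fx=6,fy=6,interpolation=cv2.INTER_CUBIC))
```

```text
pos [ 0.5833 -0.2114  0.0612] jaw -92.89 clock 22.7 w 35.7 F [ 2.5 15.7 -1.1] 
 shift [ 2.2 -5.4 -0.6] turn -0.1
 tool axes in world x,y,z: [[-0.004, 0.014, -1.0], [-0.05, -0.999, -0.014], [-0.999, 0.05, 0.004]]
[ 3.28 -0.58 -0.01]
```

View pics/scene8z.png

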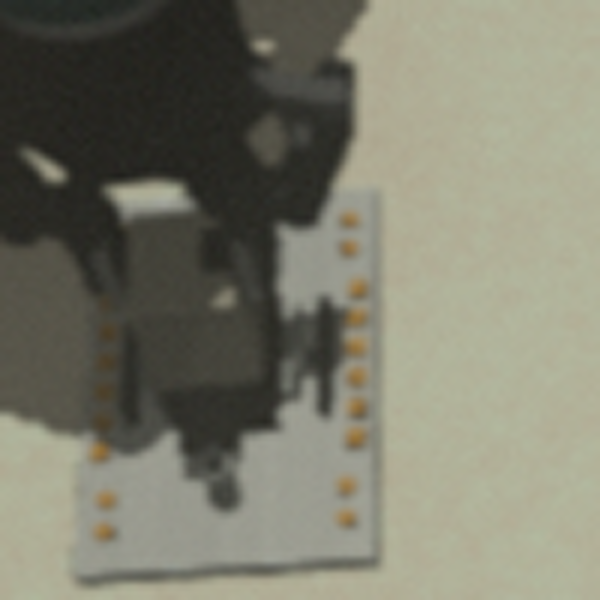

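step_arm:
  targets:
    - [[-0.3,0.7,0],0]
    - [[-0.6,1.4,0],0]
    - [[-0.9,2.2,-0.3],0]
    - [[-1.2,3,-0.5],0]
    - [[-1.2,3,-0.5],0]

```text
clock: 23.25
position: [0.5831, -0.2128, 0.0617]
ee_rot: [0.024, -0.705, 0.012, 0.709]
contact_force: [3.2, 18.3, -2.9]
width: 0.0356
```

Run:
```python
from h import *
s=st(); goto([.5842,-.2060,.059],-92.75,s); print(s["moment"].round(2))
```

```text
pos [ 0.5831 -0.2128  0.0617] jaw -92.93 clock 23.25 w 35.6 F [ 3.2 18.3 -2.9] 
 shift [ 2.8 -6.8 -0.8] turn -0.2
 tool axes in world x,y,z: [[-0.005, 0.017, -1.0], [-0.051, -0.999, -0.017], [-0.999, 0.051, 0.006]]
[ 3.94 -0.66  0.01]
```

step_arm:
  targets:
    - [[-0.3,0.7,-0.4],0]
    - [[-0.6,1.4,-0.8],0]
    - [[-0.9,2.2,-1.2],0]
    - [[-1.2,3,-1.5],0]
    - [[-1.2,3,-1.5],0]

```text
clock: 23.75
position: [0.5833, -0.2144, 0.0624]
ee_rot: [0.025, -0.704, 0.011, 0.71]
contact_force: [1.2, 19.8, -2.5]
width: 0.0356
```

Run:
```python
from h import *
from rig import manip
s=st(); goto([.5842,-.2060,.059],-92.75,s); print(s["moment"].round(2))
p=manip.get_image("scene"); s=p["image"][:,:,::-1]
cv2.imwrite("pics/scene9z.png",cv2.resize(s[210:310,190:290],None,fx=6,fy=6,interpolation=cv2.INTER_CUBIC))
```

```text
pos [ 0.5833 -0.2144  0.0624] jaw -92.94 clock 23.75 w 35.6 F [ 1.2 19.8 -2.5] 
 shift [ 3.5 -8.4 -0.5] turn -0.2
 tool axes in world x,y,z: [[-0.008, 0.02, -1.0], [-0.051, -0.998, -0.02], [-0.999, 0.051, 0.009]]
[ 4.42 -0.44  0.03]
```

View pics/scene9z.png

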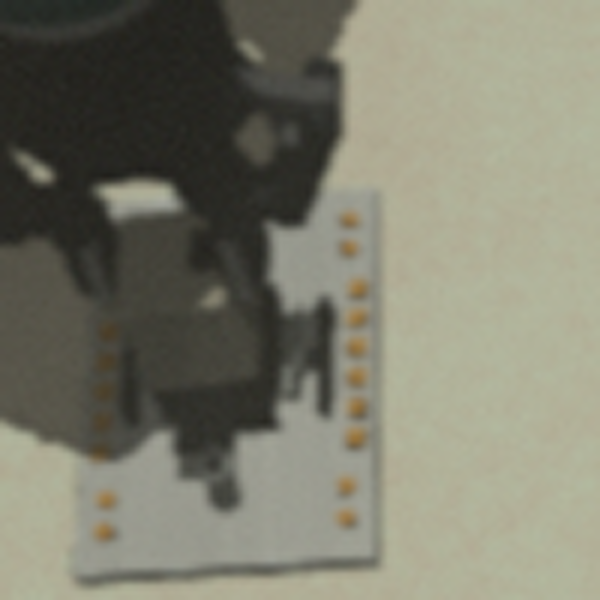

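step_arm:
  targets:
    - [[-0.3,0.7,0],0]
    - [[-0.6,1.4,0],0]
    - [[-0.9,2.2,0],0]
    - [[-1.2,3,0],0]
    - [[-1.2,3,0],0]

```text
clock: 24.3
position: [0.5831, -0.2163, 0.0631]
ee_rot: [0.026, -0.704, 0.01, 0.71]
contact_force: [2.7, 22.3, -2.4]
width: 0.0357
```

Run:
```python
from h import *
s=st(); goto([.5842,-.2060,.059],-92.75,s); print(s["moment"].round(2))
```

```text
pos [ 0.5831 -0.2163  0.0631] jaw -92.97 clock 24.3 w 35.7 F [ 2.7 22.3 -2.4] 
 shift [  4.3 -10.2  -0.6] turn -0.2
 tool axes in world x,y,z: [[-0.008, 0.022, -1.0], [-0.052, -0.998, -0.022], [-0.999, 0.052, 0.009]]
[ 4.87 -0.65 -0.01]
```

step_arm:
  targets:
    - [[-0.3,0.8,0],0]
    - [[-0.5,1.6,0],0]
    - [[-0.8,2.4,0],0]
    - [[-1,3.2,0],0]
    - [[-1.2,4,-0.5],0]
    - [[-1.2,4,-0.5],0]

```text
clock: 24.9
position: [0.583, -0.2187, 0.0641]
ee_rot: [0.027, -0.703, 0.009, 0.71]
contact_force: [2.2, 24.5, -2.4]
width: 0.0356
```

Run:
```python
from h import *
from rig import manip
s=st(); goto([.5842,-.2060,.059],-92.75,s); print(s["moment"].round(2))
for n in ("scene","top"):
    p=manip.get_image(n); s=p["image"][:,:,::-1]; cv2.imwrite(f"pics/{n}10.png",s)
    c=s[210:310,190:290] if n=="scene" else s[180:280,360:460]
    cv2.imwrite(f"pics/{n}10z.png",cv2.resize(c,None,fx=6,fy=6,interpolation=cv2.INTER_CUBIC))
```

```text
pos [ 0.583  -0.2187  0.0641] jaw -92.99 clock 24.9 w 35.6 F [ 2.2 24.5 -2.4] 
 shift [  5.4 -12.6  -0.6] turn -0.2
 tool axes in world x,y,z: [[-0.009, 0.025, -1.0], [-0.052, -0.998, -0.025], [-0.999, 0.052, 0.011]]
[ 5.48 -0.67  0.02]
```

View pics/scene10z.png

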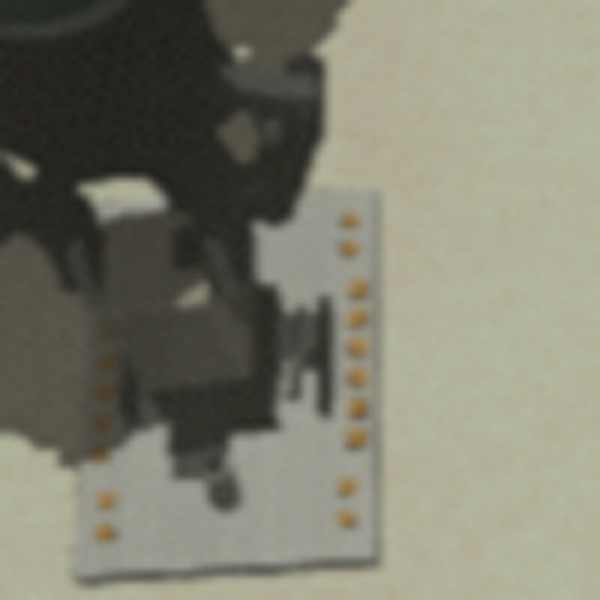

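View pics/top10z.png

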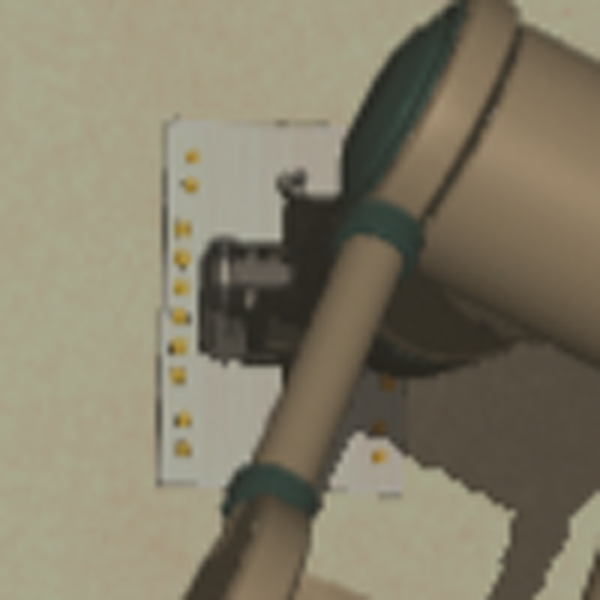

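Run:
```python
import cv2,numpy as np
a=cv2.imread("pics/scene5.png");b=cv2.imread("pics/scene10.png")
o=[]
for im in (a,b):
    c=im[240:300,200:255].astype(float)/255; c=np.clip(c*1.6,0,1)**.55
    o.append(cv2.resize((c*255).astype(np.uint8),None,fx=7,fy=7,interpolation=cv2.INTER_CUBIC))
cv2.imwrite("pics/cmp.png",np.hstack(o))
```

```text
(no output)
```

View pics/cmp.png

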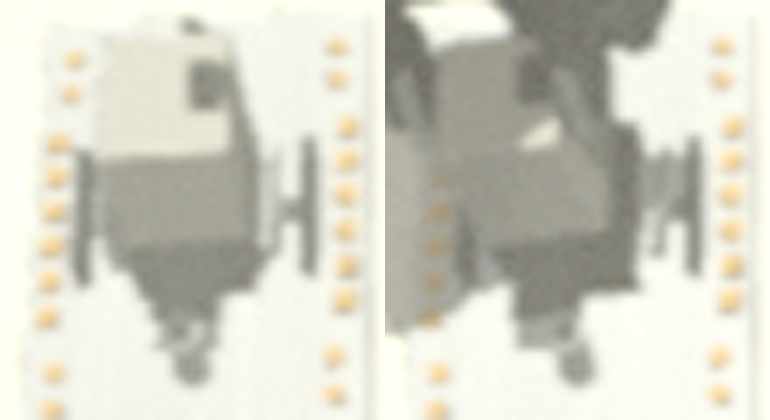

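```bash
cat >> h.py <<'E'
B=np.array([.5842,-.2060,-.048])
def relay_pts(L,th,dy=0,dz=0,piv=-18):
    "L in relay mm; lean th deg (+ = tab side up) about lower edge y=piv, then shift dy,dz mm; -> world m"
    L=np.atleast_2d(np.array(L,float)).copy(); t=np.radians(th); y=L[:,1]-piv; z=L[:,2]
    L[:,1]=piv+y*np.cos(t)-z*np.sin(t)+dy; L[:,2]=y*np.sin(t)+z*np.cos(t)+dz+8
    return place(B,L/1e3)
E
python3 - <<'E'
from h import *
def tocrop(p): return ((p-[200,240]+.5)*7-.5).round(0).astype(int).tolist()
L=[[20,-18,25],[20,18,25],[20,-18,70],[20,18,70],[43.5,-10,23],[43.5,10,23],[43.5,-10,19],[43.5,10,19]]
for a in [(0,0,0),(8,0,0),(12,0,0),(15,0,0),(12,-3,0)]:
    print(a,tocrop(proj("scene",relay_pts(L,*a))))
E
```

```text
(0, 0, 0) [[120, 242], [247, 235], [93, 158], [225, 150], [146, 315], [218, 311], [148, 323], [220, 318]]
(8, 0, 0) [[108, 243], [231, 227], [58, 161], [186, 144], [134, 315], [203, 306], [138, 321], [207, 312]]
(12, 0, 0) [[102, 244], [223, 223], [41, 164], [165, 142], [128, 314], [196, 303], [133, 321], [201, 310]]
(15, 0, 0) [[98, 245], [216, 221], [28, 166], [150, 141], [123, 315], [190, 301], [129, 321], [195, 308]]
(12, -3, 0) [[92, 245], [212, 224], [30, 164], [154, 142], [117, 315], [185, 304], [122, 322], [190, 310]]
```

step_arm:
  targets:
    - [[0,0.8,0],0]
    - [[-0.2,1.6,0],0]
    - [[-0.4,2.4,0],0]
    - [[-0.6,3.2,0],0]
    - [[-0.8,4,-0.3],0]
    - [[-1,5,-0.5],0]
    - [[-1,6,-0.5],0]
    - [[-1,6,-0.5],0]

```text
clock: 25.8
position: [0.5829, -0.2223, 0.0652]
ee_rot: [0.029, -0.703, 0.008, 0.711]
contact_force: [2.5, 29.1, 0.0]
width: 0.0355
```

Run:
```python
from h import *
from rig import manip
s=st(); goto([.5842,-.2060,.059],-92.75,s); print(s["moment"].round(2))
p=manip.get_image("scene"); b=p["image"][:,:,::-1]; cv2.imwrite("pics/scene11.png",b)
a=cv2.imread("pics/scene10.png")
o=[]
for im in (a,b):
    c=im[240:300,200:255].astype(float)/255; c=np.clip(c*1.6,0,1)**.55
    o.append(cv2.resize((c*255).astype(np.uint8),None,fx=7,fy=7,interpolation=cv2.INTER_CUBIC))
cv2.imwrite("pics/cmp11.png",np.hstack(o))
```

```text
pos [ 0.5829 -0.2223  0.0652] jaw -93.04 clock 25.8 w 35.5 F [ 2.5 29.1  0. ] 
 shift [  6.7 -16.1  -0.5] turn -0.3
 tool axes in world x,y,z: [[-0.01, 0.03, -1.0], [-0.053, -0.998, -0.029], [-0.999, 0.053, 0.012]]
[ 6.46 -0.63 -0.02]
```

View pics/cmp11.png

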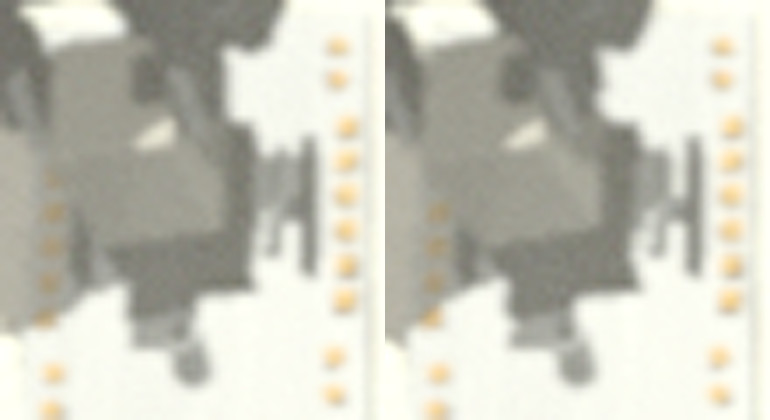

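step_arm:
  targets:
    - [[-1,0,0],0]
    - [[-2,0,0],0]
    - [[-3,0,0],0]
    - [[-4,0,0],0]
    - [[-4,0,0],0]
  grip_force: 40

```text
clock: 26.35
position: [0.5823, -0.2236, 0.067]
ee_rot: [0.028, -0.702, 0.009, 0.711]
contact_force: [4.4, 24.9, -10.8]
width: 0.0353
```

Run:
```python
from h import *
s=st(); goto([.5842,-.2060,.059],-92.75,s); print(s["moment"].round(2))
```

```text
pos [ 0.5823 -0.2236  0.067 ] jaw -92.99 clock 26.35 w 35.3 F [  4.4  24.9 -10.8] 
 shift [  8.5 -17.4  -1.1] turn -0.2
 tool axes in world x,y,z: [[-0.012, 0.028, -1.0], [-0.052, -0.998, -0.027], [-0.999, 0.052, 0.013]]
[ 5.61 -0.77 -0.09]
```

step_arm:
  targets:
    - [[-1,-0.5,-0.3],0]
    - [[-1.5,-1.5,-0.6],0]
    - [[-2,-2.5,-1],0]
    - [[-2.4,-4,-1],0]
    - [[-2.8,-5.5,-1],0]
    - [[-3.2,-7,-1],0]
    - [[-3.2,-7,-1],0]

```text
clock: 27.05
position: [0.5824, -0.2207, 0.0677]
ee_rot: [0.025, -0.701, 0.01, 0.712]
contact_force: [3.7, 15.1, -24.4]
width: 0.0355
```

Run:
```python
from h import *
from rig import manip
s=st(); goto([.5842,-.2060,.059],-92.75,s); print(s["moment"].round(2))
p=manip.get_image("scene"); b=p["image"][:,:,::-1]; cv2.imwrite("pics/scene12.png",b)
a=cv2.imread("pics/scene11.png")
o=[]
for im in (a,b):
    c=im[240:300,200:255].astype(float)/255; c=np.clip(c*1.6,0,1)**.55
    o.append(cv2.resize((c*255).astype(np.uint8),None,fx=7,fy=7,interpolation=cv2.INTER_CUBIC))
cv2.imwrite("pics/cmp12.png",np.hstack(o))
```

```text
pos [ 0.5824 -0.2207  0.0677] jaw -92.87 clock 27.05 w 35.5 F [  3.7  15.1 -24.4] 
 shift [  8.9 -14.6  -1.2] turn -0.1
 tool axes in world x,y,z: [[-0.015, 0.021, -1.0], [-0.05, -0.999, -0.02], [-0.999, 0.05, 0.016]]
[ 3.45 -0.79 -0.02]
```

View pics/cmp12.png

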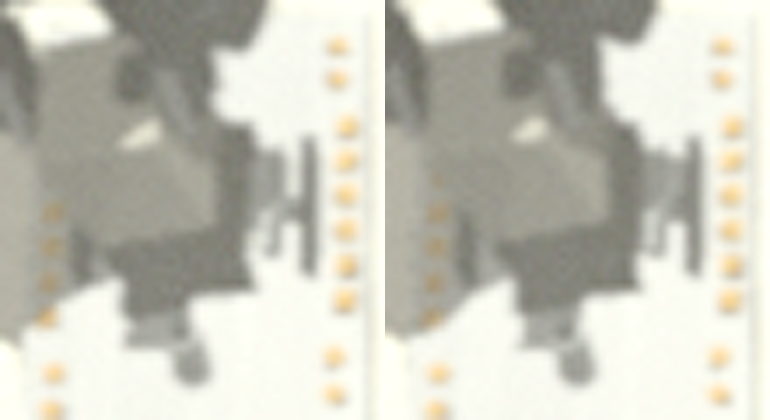

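step_arm:
  targets:
    - [[0,-1.5,0],0]
    - [[0,-3,0],0]
    - [[-0.3,-4.5,0],0]
    - [[-0.6,-6,-0.3],0]
    - [[-1,-8,-0.6],0]
    - [[-1,-8,-0.6],0]

```text
clock: 27.7
position: [0.5862, -0.2215, 0.0753]
ee_rot: [0.017, -0.705, 0.015, 0.709]
contact_force: [-3.0, 1.4, -2.0]
width: 0.0355
```

Run:
```python
from h import *
from rig import manip
s=st(); goto([.5842,-.2060,.059],-92.75,s); print(s["moment"].round(2))
p=manip.get_image("scene"); b=p["image"][:,:,::-1]; cv2.imwrite("pics/scene13.png",b)
a=cv2.imread("pics/scene12.png")
o=[]
for im in (a,b):
    c=im[240:300,200:255].astype(float)/255; c=np.clip(c*1.6,0,1)**.55
    o.append(cv2.resize((c*255).astype(np.uint8),None,fx=7,fy=7,interpolation=cv2.INTER_CUBIC))
cv2.imwrite("pics/cmp13.png",np.hstack(o))
```

```text
pos [ 0.5862 -0.2215  0.0753] jaw -92.65 clock 27.7 w 35.5 F [-3.   1.4 -2. ] 
 shift [ 16.4 -15.4   2.6] turn 0.1
 tool axes in world x,y,z: [[-0.007, 0.003, -1.0], [-0.046, -0.999, -0.002], [-0.999, 0.046, 0.007]]
[0.39 0.72 0.01]
```

View pics/cmp13.png

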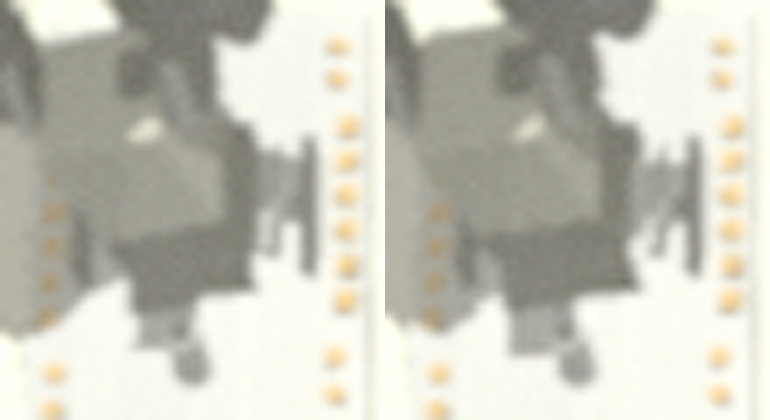

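```bash
cat >> h.py <<'E'
def wire(im,th,dy,dz,piv=-18,cam="scene",o=(200,240),sz=(70,60),k=9,dx=0):
    c=im[o[1]:o[1]+sz[1],o[0]:o[0]+sz[0]].astype(float)/255; c=(np.clip(c*1.6,0,1)**.55*255).astype(np.uint8)
    c=cv2.resize(c,None,fx=k,fy=k,interpolation=cv2.INTER_CUBIC)
    def line(P,col):
        q=proj(cam,P); q=((q-np.array(o)+.5)*k-.5).astype(int); cv2.polylines(c,[q.reshape(-1,1,2)],False,col,1,cv2.LINE_AA)
    def rl(L,col): L=np.array(L,float); L[:,0]+=dx; line(relay_pts(L,th,dy,dz,piv),col)
    rl([[20,-18,0],[20,18,0],[20,18,70],[20,-18,70],[20,-18,0]],(0,0,255))
    rl([[20,18,70],[-20,18,70],[-20,-18,70],[20,-18,70]],(0,0,255))
    rl([[20,-10,23],[43.5,-10,23],[43.5,10,23],[20,10,23]],(255,0,0)); rl([[43.5,-10,23],[43.5,-10,19],[43.5,10,19],[43.5,10,23]],(255,0,0))
    rl([[7,18,76],[-7,18,76],[-7,9,76],[7,9,76],[7,18,76]],(0,160,0))
    line(place(B,np.array([[50,0,40],[50,0,8]])/1e3),(255,0,255))
    return c
E
python3 - <<'E'
from h import *
a=cv2.imread("pics/scene5.png"); cv2.imwrite("pics/w5.png",wire(a,0,0,0))
b=cv2.imread("pics/scene11.png"); cv2.imwrite("pics/w11.png",wire(b,14,0,0))
d=cv2.imread("pics/scene13.png"); cv2.imwrite("pics/w13.png",np.hstack([wire(d,12,0,0,sz=(44,60)),wire(d,5,-10,10,sz=(44,60))]))
E
```

```text
(no output)
```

View pics/w5.png

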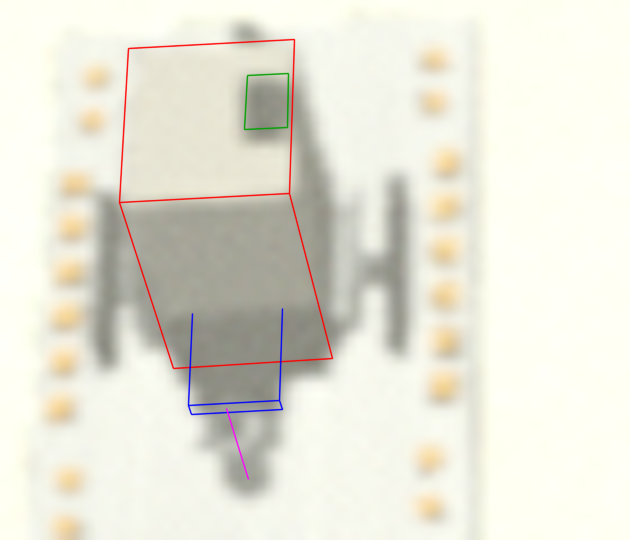

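View pics/w11.png

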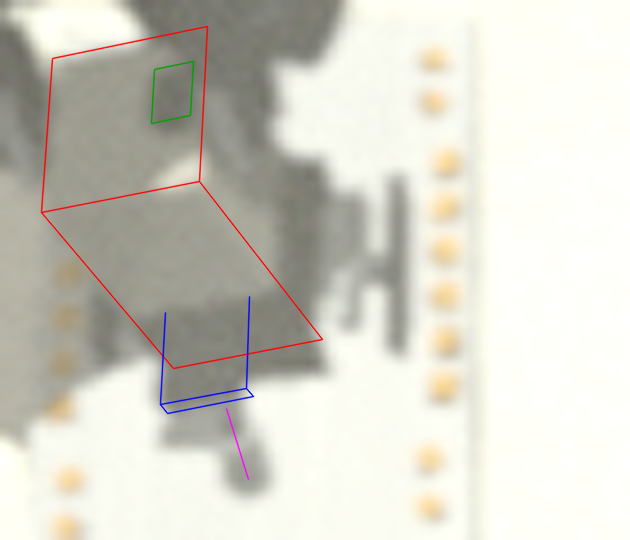

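View pics/w13.png

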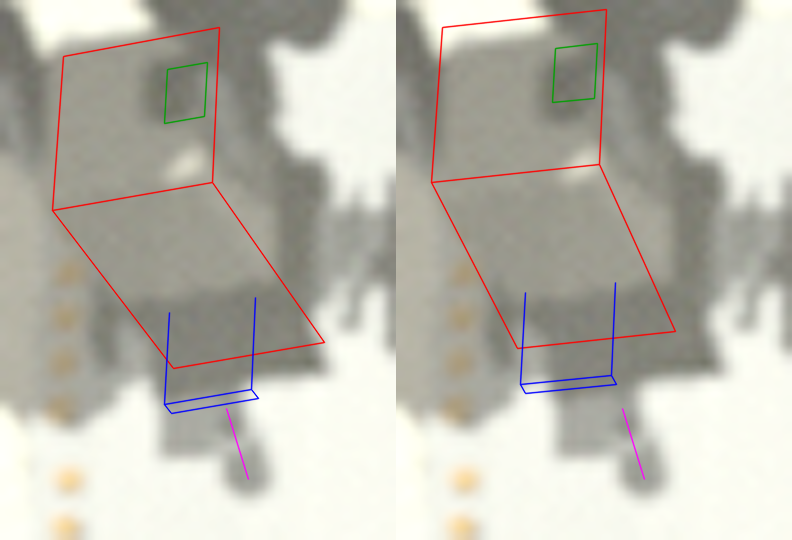

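step_arm:
  targets:
    - [[0,0,0],0]
    - [[0,0,0],0]

```text
clock: 27.95
position: [0.587, -0.223, 0.0761]
ee_rot: [0.017, -0.705, 0.016, 0.708]
contact_force: [-5.0, 2.0, -2.6]
width: 0.0361
```

Run:
```python
from h import *
from rig import manip
s=st(); goto([.5842,-.2060,.059],-92.75,s); print(s["moment"].round(2))
p=manip.get_image("scene"); b=p["image"][:,:,::-1]; cv2.imwrite("pics/scene14.png",b)
cv2.imwrite("pics/w14.png",np.hstack([wire(b,10,-3,3,sz=(44,60)),wire(b,8,-6,5,sz=(44,60))]))
p=manip.get_image("top"); b=p["image"][:,:,::-1]; cv2.imwrite("pics/top14.png",b)
c=b[190:275,370:450]; c=(np.clip(c/255*1.6,0,1)**.55*255).astype(np.uint8)
cv2.imwrite("pics/top14z.png",cv2.resize(c,None,fx=7,fy=7,interpolation=cv2.INTER_CUBIC))
```

```text
pos [ 0.587  -0.223   0.0761] jaw -92.72 clock 27.95 w 36.1 F [-5.   2.  -2.6] 
 shift [ 17.1 -16.8   3.5] turn 0.0
 tool axes in world x,y,z: [[-0.004, 0.001, -1.0], [-0.047, -0.999, -0.001], [-0.999, 0.047, 0.004]]
[0.4  1.05 0.1 ]
```

View pics/w14.png

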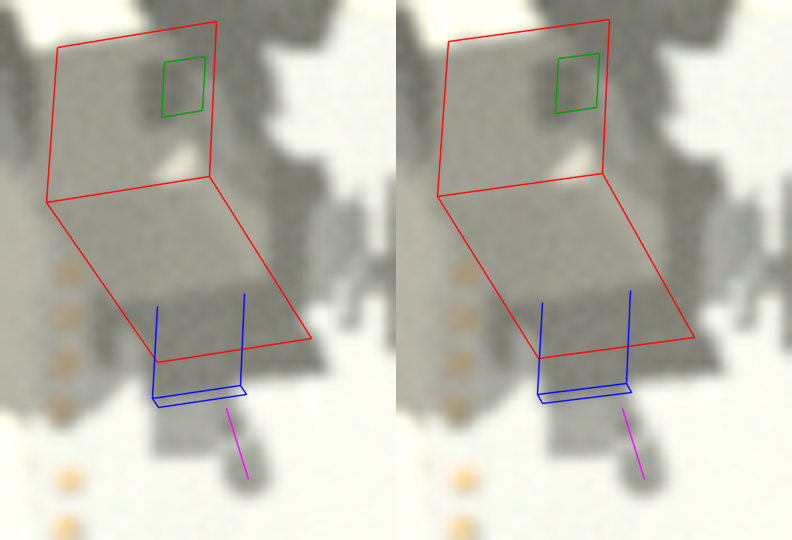

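View pics/top14z.png

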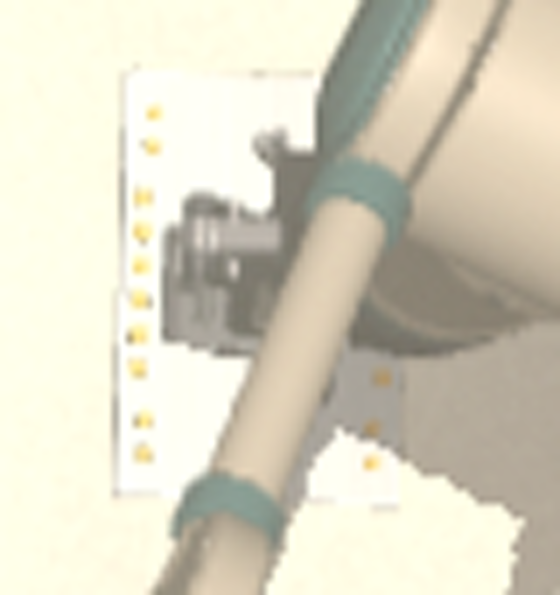

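Run:
```python
from h import *
o=[]
for n in (12,14):
    im=cv2.imread(f"pics/scene{n}.png")
    c=im[242:297,202:247].astype(float)/255; c=np.clip((c-.05)*2.6,0,1)**.7
    c=cv2.resize((c*255).astype(np.uint8),None,fx=8.8,fy=8.8,interpolation=cv2.INTER_CUBIC)
    for k in range(0,45,5): cv2.line(c,(int(k*8.8),0),(int(k*8.8),500),(120,60,0),1)
    for k in range(0,55,5): cv2.line(c,(0,int(k*8.8)),(400,int(k*8.8)),(120,60,0),1)
    o.append(c)
cv2.imwrite("pics/cmp14.png",np.hstack(o))
```

```text
(no output)
```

View pics/cmp14.png

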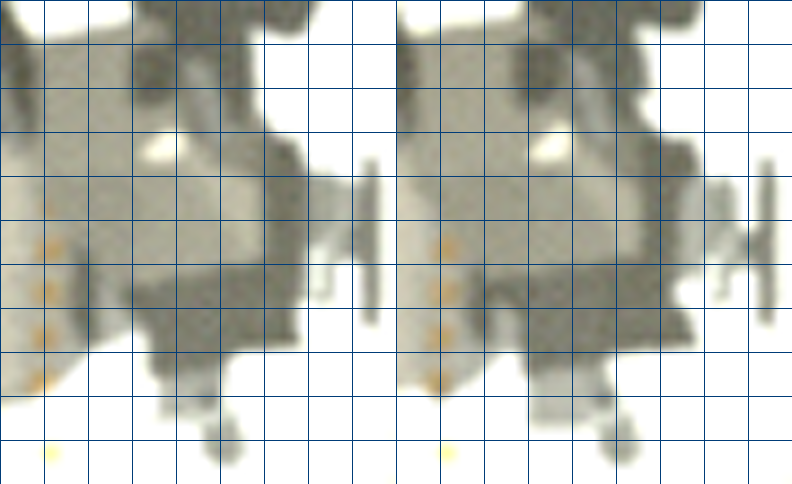

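Run:
```python
from h import *
L=[[20,0,22]]
p0=proj("scene",relay_pts(L,13))[0]
for th in (8,9.5,11,13):
    f=lambda v: proj("scene",relay_pts(L,th,v[0],v[1]))[0]-p0-[-2.3,-.57]
    s=least_squares(f,[0,0]).x
    top=relay_pts([[0,0,70]],th,*s)[0]; pl=relay_pts([[0,-18,0],[0,18,0]],th,*s)[:,2]*1e3-8
    print(th,s.round(1),"top z",top[2].round(4),"y",top[1].round(4),"edges rise plain,tab",pl.round(1))
```

```text
8 [-6.3  3.9] top z 0.0837 y -0.2222 edges rise plain,tab [3.9 8.9]
9.5 [-5.7  3.5] top z 0.0835 y -0.2235 edges rise plain,tab [3.5 9.4]
11 [-5.   3.1] top z 0.0833 y -0.2247 edges rise plain,tab [ 3.1 10. ]
13 [-4.1  2.7] top z 0.0829 y -0.2263 edges rise plain,tab [ 2.7 10.8]
```

step_arm:
  targets:
    - [[-0.5,0,0.7],0]
    - [[-1,0,1.5],0]
    - [[-1.5,0,2.3],0]
    - [[-2,0,3],0]
  grip_force: 60

```text
clock: 28.45
position: [0.5863, -0.2236, 0.0795]
ee_rot: [-0.016, 0.707, -0.017, -0.706]
contact_force: [-3.0, 0.7, -3.5]
width: 0.0357
```

```bash
cat >> h.py <<'E'
def pic(n):
    from rig import manip
    p=manip.get_image("scene"); im=p["image"][:,:,::-1]; cv2.imwrite(f"pics/s{n}.png",im)
    c=im[232:297,192:257].astype(float)/255; c=np.clip((c-.05)*2.6,0,1)**.7
    c=cv2.resize((c*255).astype(np.uint8),None,fx=8.8,fy=8.8,interpolation=cv2.INTER_CUBIC)
    cv2.imwrite(f"pics/s{n}z.png",c)
E
python3 - <<'E'
from h import *
s=st(); goto([.5842,-.2060,.059],-92.75,s); print(s["moment"].round(2)); pic(15)
E
```

```text
pos [ 0.5863 -0.2236  0.0795] jaw -92.73 clock 28.45 w 35.7 F [-3.   0.7 -3.5] 
 shift [ 20.4 -17.5   3. ] turn 0.0
 tool axes in world x,y,z: [[0.001, -0.001, -1.0], [-0.048, -0.999, 0.001], [-0.999, 0.048, -0.001]]
[0.05 0.76 0.02]
```

View pics/s15z.png

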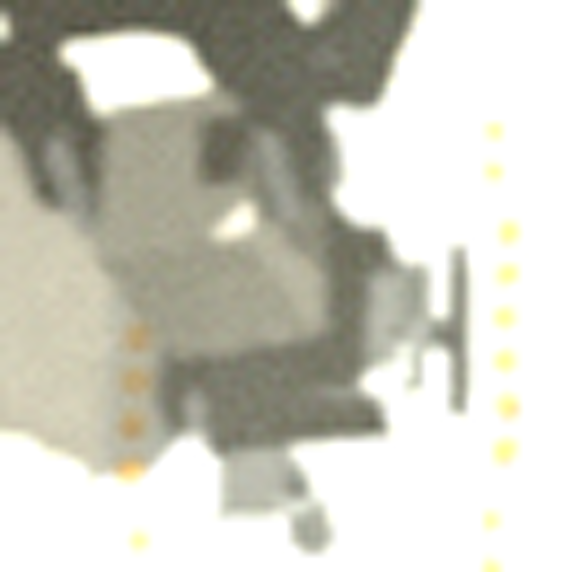

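Run:
```python
from h import *
b=cv2.imread("pics/s15.png")
cv2.imwrite("pics/w15.png",np.hstack([wire(b,10,-7,6,sz=(44,60),dx=1),wire(b,5,-13,9,sz=(44,60),dx=1)]))
```

```text
(no output)
```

View pics/w15.png

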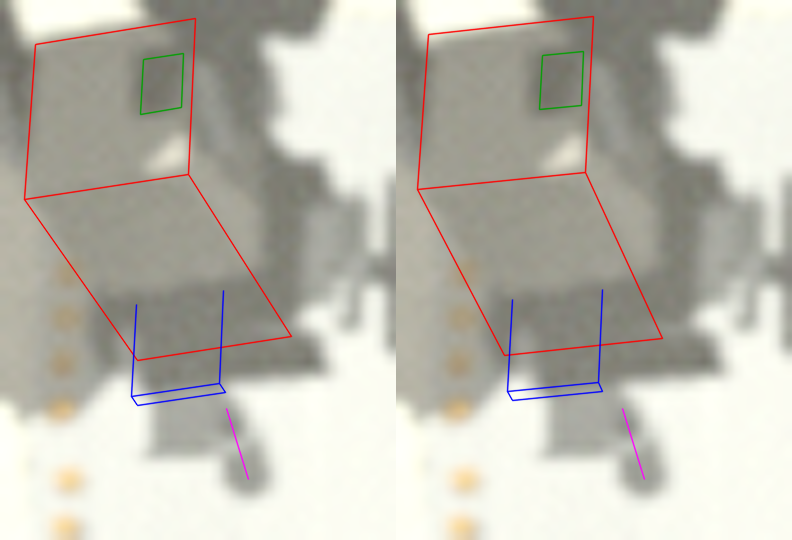

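step_arm:
  targets:
    - [[0,0,0.8],0]
    - [[0,0,1.6],0]
    - [[0,0,2.4],0]
    - [[0,0,3.2],0]
    - [[0,0,3.2],0]
  grip_force: 80

```text
clock: 29.0
position: [0.5839, -0.2231, 0.0798]
ee_rot: [-0.017, 0.708, -0.017, -0.706]
contact_force: [-0.2, 0.9, -1.4]
width: 0.0349
```

Run:
```python
from h import *
s=st(); goto([.5842,-.2060,.059],-92.75,s); print(s["moment"].round(2)); pic(16)
b=cv2.imread("pics/s16.png")
cv2.imwrite("pics/w16.png",np.hstack([wire(b,10,-6,6,sz=(44,60),dx=0),wire(b,5,-12,9,sz=(44,60),dx=0)]))
```

```text
pos [ 0.5839 -0.2231  0.0798] jaw -92.73 clock 29.0 w 34.9 F [-0.2  0.9 -1.4] 
 shift [ 20.8 -17.1   0.6] turn 0.0
 tool axes in world x,y,z: [[0.003, -0.001, -1.0], [-0.048, -0.999, 0.001], [-0.999, 0.048, -0.003]]
[0.02 0.01 0.  ]
```

View pics/w16.png

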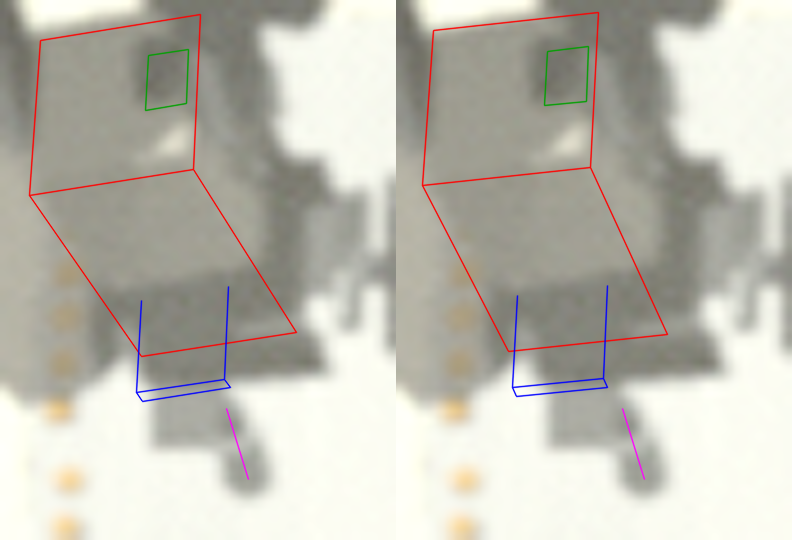

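step_arm:
  targets:
    - [[-2,0,0],0]
    - [[-4,0,0],0]
    - [[-4,-2,0],0]
    - [[-4,-5,0],0]
    - [[-4,-8,0],0]
    - [[-4,-11,0],0]
    - [[-4,-14,0],0]
    - [[-4,-16,0],0]
    - [[-4,-16,0],0]

```text
clock: 29.95
position: [0.5835, -0.2065, 0.0832]
ee_rot: [0.017, -0.707, 0.017, 0.707]
contact_force: [-0.3, 0.2, -2.1]
width: 0.0349
```

Run:
```python
from h import *
s=st(); goto([.5842,-.2060,.059],-92.75,s); print(s["moment"].round(2)); pic(17)
b=cv2.imread("pics/s17.png")
cv2.imwrite("pics/w17.png",np.hstack([wire(b,9,10,9,sz=(44,60),dx=0),wire(b,4,6,13,sz=(44,60),dx=0)]))
```

```text
pos [ 0.5835 -0.2065  0.0832] jaw -92.69 clock 29.95 w 34.9 F [-0.3  0.2 -2.1] 
 shift [24.2 -0.5 -0.7] turn 0.1
 tool axes in world x,y,z: [[-0.0, 0.0, -1.0], [-0.047, -0.999, -0.0], [-0.999, 0.047, 0.0]]
[-0.03  0.02 -0.05]
```

View pics/w17.png

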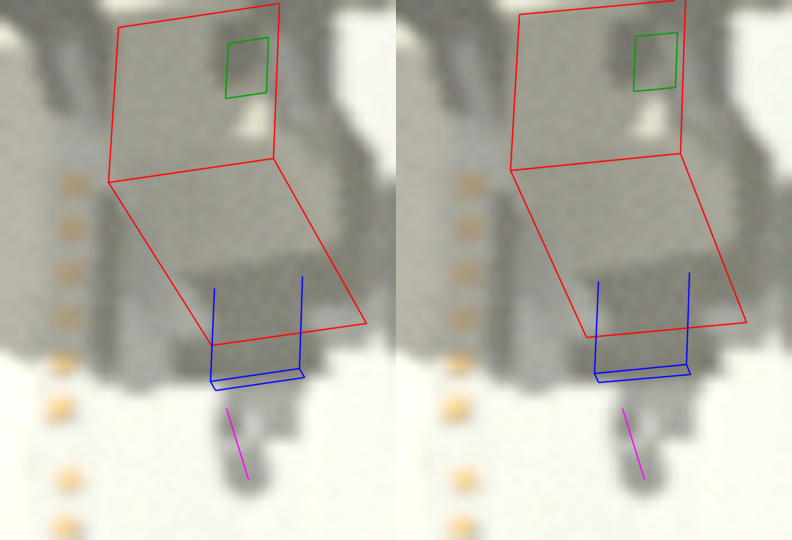

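View pics/s17z.png

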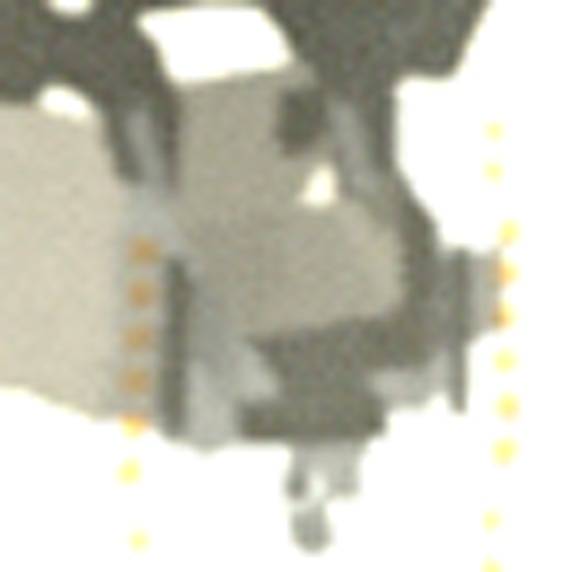

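step_arm:
  targets:
    - [[1.5,-0.5,0],0]
    - [[3,-1,0],0]
    - [[4,-2,0],0]
    - [[4,-4,0],0]
    - [[4,-6,0],0]
    - [[4,-8,0],0]
    - [[4,-10,0],0]
    - [[4,-12,0],0]
    - [[4,-12,0],0]
  grip_force: 60

```text
clock: 30.9
position: [0.584, -0.1945, 0.0792]
ee_rot: [0.017, -0.707, 0.017, 0.707]
contact_force: [-0.6, 0.4, -0.9]
width: 0.0348
```

Run:
```python
from h import *
s=st(); goto([.5842,-.2060,.059],-92.75,s); print(s["moment"].round(2)); pic(18)
```

```text
pos [ 0.584  -0.1945  0.0792] jaw -92.7 clock 30.9 w 34.8 F [-0.6  0.4 -0.9] 
 shift [20.2 11.5 -0.7] turn 0.1
 tool axes in world x,y,z: [[-0.0, 0.0, -1.0], [-0.047, -0.999, -0.0], [-0.999, 0.047, 0.0]]
[0.05 0.   0.03]
```

View pics/s18z.png

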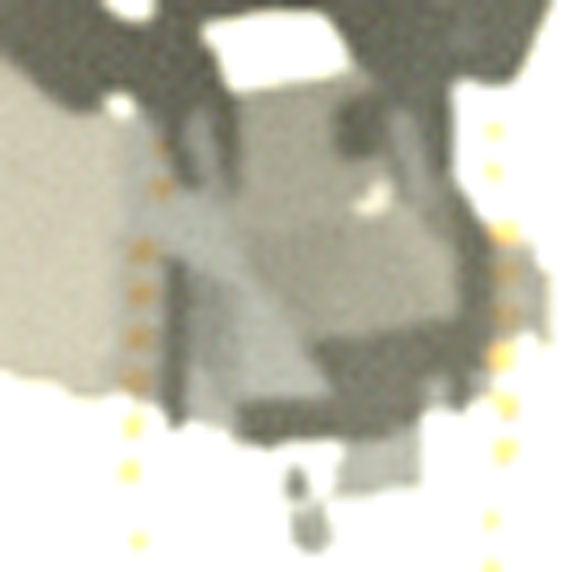

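Run:
```python
from h import *
b=cv2.imread("pics/s18.png")
cv2.imwrite("pics/w18.png",np.hstack([wire(b,9,22,5,sz=(44,60),o=(206,236),dx=0),wire(b,7,21,10,sz=(44,60),o=(206,236),dx=0)]))
```

```text
(no output)
```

View pics/w18.png

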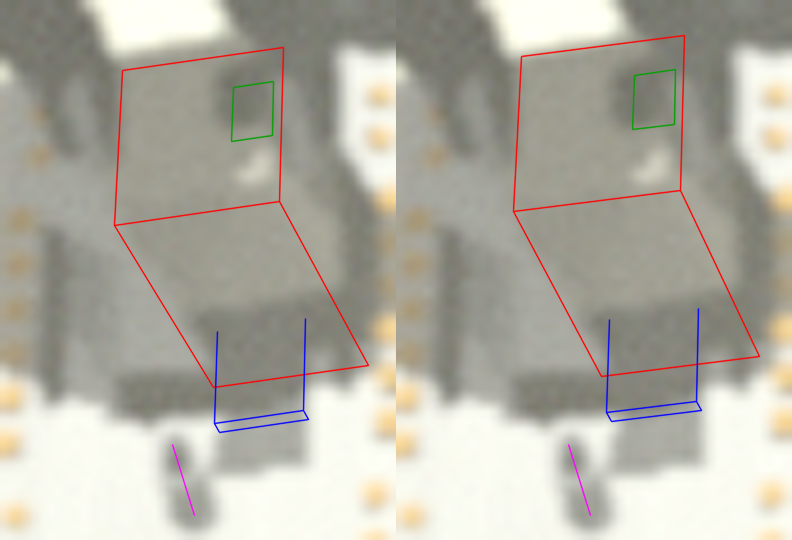

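step_arm:
  targets:
    - [[0,3,0],0]
    - [[0,6,0],0]
    - [[0,9,0],0]
    - [[0,12,0],0]
    - [[0,13,0],0]
    - [[2,13,0],0]
    - [[4,13,0],0]
    - [[6,13,0],0]
    - [[6,11,0],0]
    - [[6,9,0],0]
    - [[6,7,0],0]
    - [[6,5,0],0]
    - [[6,4,0],0]
  grip_force: 30

```text
clock: 32.25
position: [0.5842, -0.1991, 0.0737]
ee_rot: [-0.016, 0.707, -0.017, -0.707]
contact_force: [-1.2, -0.6, 0.4]
width: 0.035
```

Run:
```python
from h import *
s=st(); goto([.5842,-.2060,.059],-92.75,s); print(s["moment"].round(2)); pic(19)
```

```text
pos [ 0.5842 -0.1991  0.0737] jaw -92.69 clock 32.25 w 35.0 F [-1.2 -0.6  0.4] 
 shift [14.7  6.9 -0.3] turn 0.1
 tool axes in world x,y,z: [[0.001, -0.001, -1.0], [-0.047, -0.999, 0.001], [-0.999, 0.047, -0.001]]
[-0.33  0.03  0.02]
```

View pics/s19z.png

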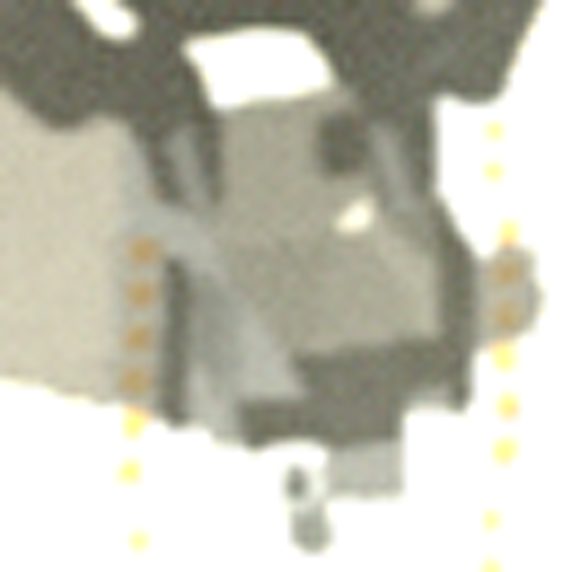

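step_arm:
  targets:
    - [[0,-1.5,0],0]
    - [[0,-3,0],0]
    - [[0,-4.5,0],0]
    - [[0,-6,0],0]
    - [[0,-7.5,0],0]
    - [[0,-9,0],0]
    - [[0,-9,0],0]
  grip_force: 25

```text
clock: 33.0
position: [0.5856, -0.192, 0.0749]
ee_rot: [-0.015, 0.708, -0.018, -0.706]
contact_force: [0.3, -6.7, 6.8]
width: 0.0349
```

Run:
```python
from h import *
s=st(); goto([.5842,-.2060,.059],-92.75,s); print(s["moment"].round(2)); pic(20)
```

```text
pos [ 0.5856 -0.192   0.0749] jaw -92.67 clock 33.0 w 34.9 F [ 0.3 -6.7  6.8] 
 shift [16.  14.   0.8] turn 0.1
 tool axes in world x,y,z: [[0.003, -0.005, -1.0], [-0.047, -0.999, 0.004], [-0.999, 0.047, -0.004]]
[-1.29  0.25  0.02]
```

View pics/s20z.png

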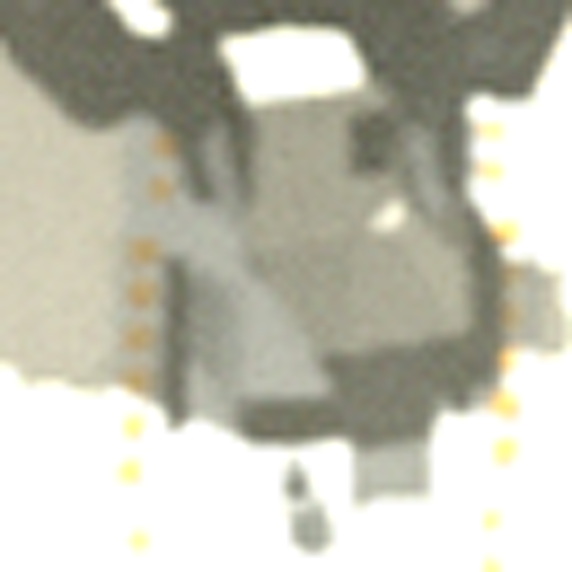

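step_arm:
  targets:
    - [[-3,1,0],0]
    - [[-6,2,0],0]
    - [[-10,3,0],0]
    - [[-14,4,0],0]
    - [[-15,7,0],0]
    - [[-15,11,0],0]
    - [[-15,16,0.3],0]
    - [[-15,21,0.6],0]
    - [[-15,26,1],0]
    - [[-15,31,1],0]
    - [[-15,36,1],0]
    - [[-15,39,1],0]
    - [[-15,40.5,1],0]
    - [[-15,40.5,1],0]
    - [[-15,40.5,1],0]
  grip_force: 40

```text
clock: 34.55
position: [0.5813, -0.2301, 0.0882]
ee_rot: [0.017, -0.707, 0.017, 0.707]
contact_force: [0.8, -0.3, -1.8]
width: 0.035
```

Run:
```python
from h import *
s=st(); goto([.5842,-.2060,.059],-92.75,s); print(s["moment"].round(2)); pic(21)
b=cv2.imread("pics/s21.png")
cv2.imwrite("pics/w21.png",np.hstack([wire(b,8,-15,18,sz=(50,60),o=(190,236),k=8),wire(b,5,-17,18,sz=(50,60),o=(190,236),k=8)]))
```

```text
pos [ 0.5813 -0.2301  0.0882] jaw -92.72 clock 34.55 w 35.0 F [ 0.8 -0.3 -1.8] 
 shift [ 29.2 -24.3  -1.7] turn 0.0
 tool axes in world x,y,z: [[-0.0, 0.0, -1.0], [-0.047, -0.999, -0.0], [-0.999, 0.047, 0.0]]
[0.03 0.03 0.03]
```

View pics/w21.png

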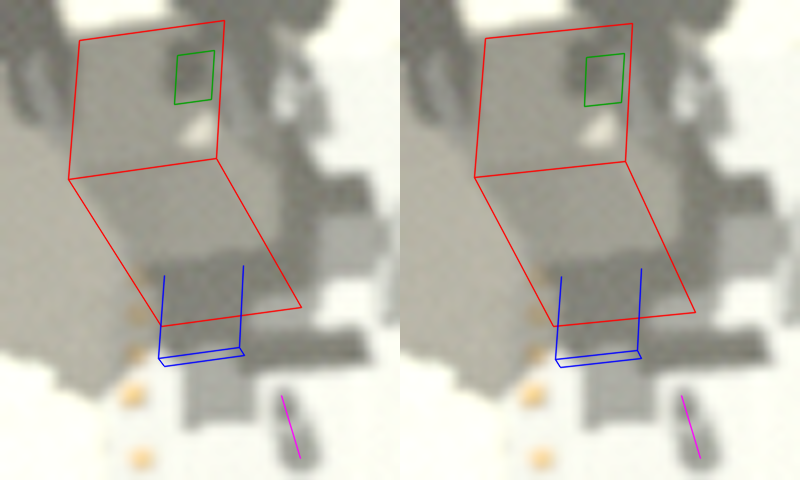

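View pics/s21z.png

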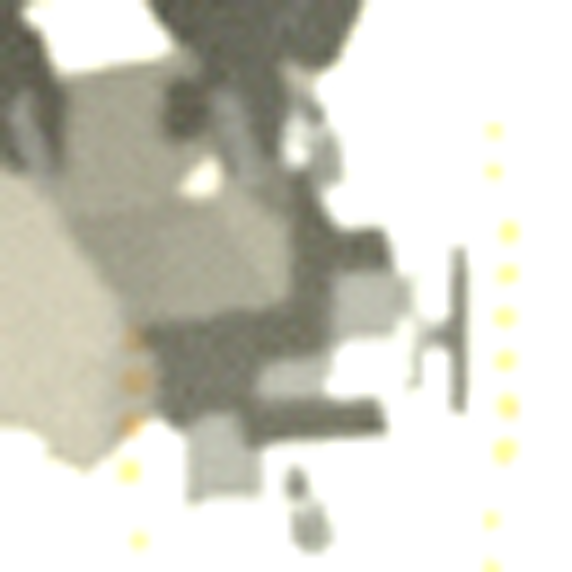

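step_arm:
  targets:
    - [[1.5,0,-1],0]
    - [[3,0,-1.5],0]
    - [[4.5,0,-1.5],0]
    - [[6,0,-1.5],0]
    - [[7.5,0,-1.5],0]
    - [[9,0,-1.5],0]
    - [[9,0,-1.5],0]
  grip_force: 25

```text
clock: 35.3
position: [0.583, -0.2303, 0.0796]
ee_rot: [-0.017, 0.707, -0.017, -0.707]
contact_force: [0.0, 0.3, 0.6]
width: 0.0351
```

Run:
```python
from h import *
s=st(); goto([.5842,-.2060,.059],-92.75,s); print(s["moment"].round(2)); pic(22)
```

```text
pos [ 0.583  -0.2303  0.0796] jaw -92.72 clock 35.3 w 35.1 F [0.  0.3 0.6] 
 shift [ 20.6 -24.4   0. ] turn 0.0
 tool axes in world x,y,z: [[0.0, -0.0, -1.0], [-0.047, -0.999, 0.0], [-0.999, 0.047, -0.0]]
[0.08 0.06 0.03]
```

View pics/s22z.png

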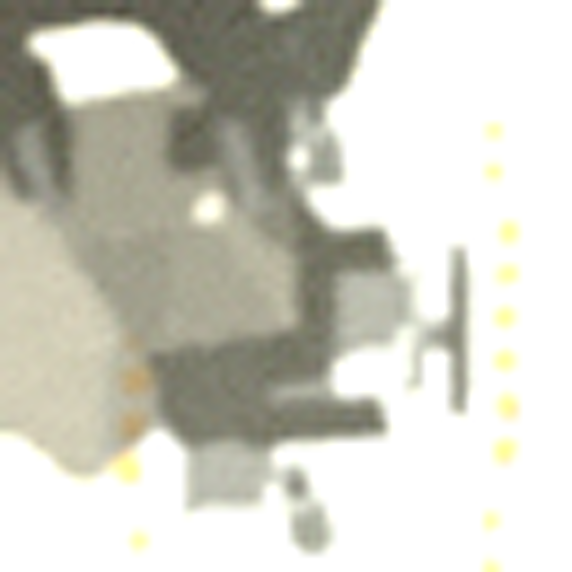

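step_arm:
  targets:
    - [[1,0,0],0]
    - [[2,0,0],0]
    - [[3,0,0],0]
    - [[4,0,0],0]
    - [[5,0,0],0]
    - [[5,0,0],0]

```text
clock: 35.95
position: [0.5842, -0.2304, 0.079]
ee_rot: [-0.016, 0.709, -0.017, -0.705]
contact_force: [-3.2, 3.6, 22.5]
width: 0.0349
```

Run:
```python
from h import *
s=st(); goto([.5842,-.2060,.059],-92.75,s); print(s["moment"].round(2)); pic(23)
```

```text
pos [ 0.5842 -0.2304  0.079 ] jaw -92.73 clock 35.95 w 34.9 F [-3.2  3.6 22.5] 
 shift [ 20.  -24.4   1.2] turn 0.0
 tool axes in world x,y,z: [[0.004, -0.001, -1.0], [-0.048, -0.999, 0.001], [-0.999, 0.048, -0.005]]
[ 0.75  0.86 -0.07]
```

View pics/s23z.png

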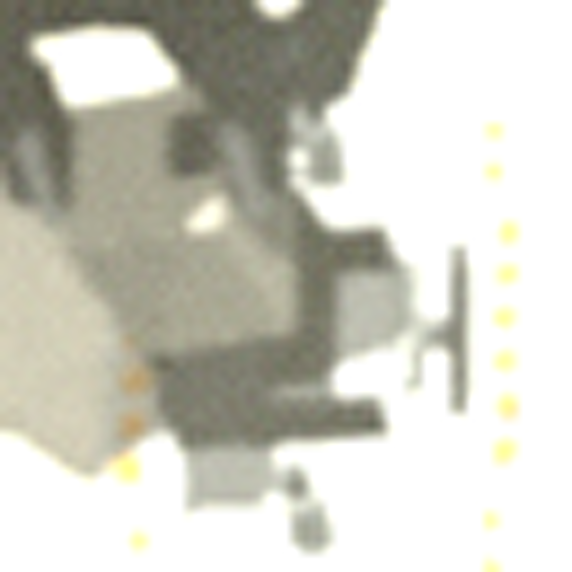

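step_arm:
  targets:
    - [[-3,0,0.5],0]
    - [[-7,0,1],0]
    - [[-12,0,1],0]
    - [[-17,-2,1],0]
    - [[-22,-6,1],0]
    - [[-24,-14,1],0]
    - [[-25,-26,1],0]
    - [[-25,-42,1],0]
    - [[-25,-62,1],0]
    - [[-25,-82,1],0]
    - [[-25,-102,1],0]
    - [[-25,-120,1],0]
    - [[-25,-132,1],0]
    - [[-25,-138,1],0]
    - [[-25,-140,1],0]
    - [[-23,-140,1],0]
    - [[-18,-140,1],0]
  grip_force: 50

```text
clock: 37.7
position: [0.589, -0.0913, 0.0924]
ee_rot: [-0.017, 0.707, -0.017, -0.706]
contact_force: [-0.0, -1.1, -1.5]
width: 0.0346
```

Run:
```python
from h import *
from rig import manip
s=st(); goto([.585,-.09,.062],-92.75,s); print(s["moment"].round(2))
p=manip.get_image("scene"); im=p["image"][:,:,::-1]; cv2.imwrite("pics/s24.png",im)
c=im[200:300,200:320].astype(float)/255; c=np.clip((c-.05)*2.2,0,1)**.7
cv2.imwrite("pics/s24z.png",cv2.resize((c*255).astype(np.uint8),None,fx=6,fy=6,interpolation=cv2.INTER_CUBIC))
```

```text
pos [ 0.589  -0.0913  0.0924] jaw -92.75 clock 37.7 w 34.6 F [-0.  -1.1 -1.5] 
 shift [30.4 -1.1  4.1] turn -0.0
 tool axes in world x,y,z: [[0.001, -0.001, -1.0], [-0.048, -0.999, 0.001], [-0.999, 0.048, -0.001]]
[ 0.01  0.02 -0.02]
```

View pics/s24z.png

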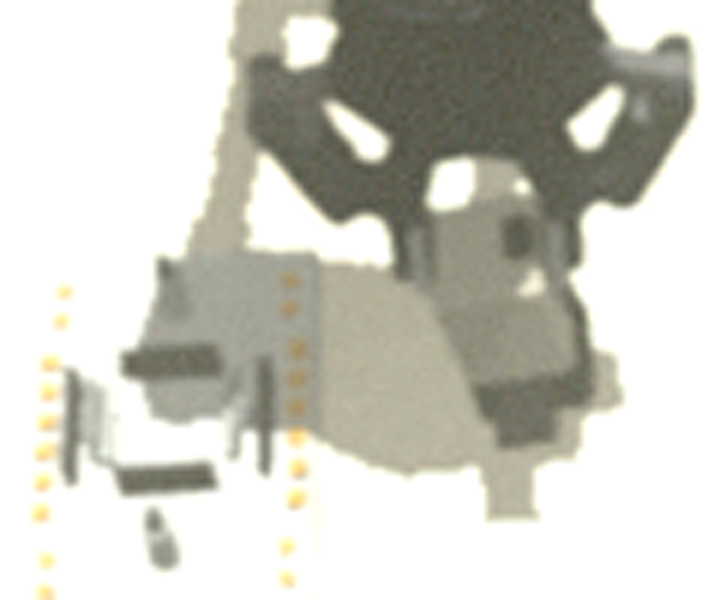

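step_arm:
  targets:
    - [[5,0,0],0]
    - [[12,0,0],0]
    - [[20,0,0],0]
    - [[26,0,0],0]
    - [[29,0,0],0]
    - [[31,0,0],0]
    - [[32.5,0,0],0]
    - [[32.5,0,0],0]

```text
clock: 38.55
position: [0.5886, -0.0905, 0.0597]
ee_rot: [-0.017, 0.707, -0.017, -0.707]
contact_force: [-0.3, 0.1, -2.3]
width: 0.0346
```

step_arm:
  targets:
    - [[1,0,0],0]
    - [[2,0,0],0]
    - [[3,0,0],0]
    - [[3,0,0],0]

```text
clock: 38.95
position: [0.5891, -0.0905, 0.0576]
ee_rot: [-0.017, 0.707, -0.017, -0.706]
contact_force: [0.8, 0.8, 4.1]
width: 0.0345
```

step_arm:
  targets:
    - [[0,0,0],0]
    - [[0,0,0],0]
    - [[0,0,0],0]
    - [[-1,0,0],0]
  grip: 0.5
  grip_force: 20

```text
clock: 39.35
position: [0.5884, -0.0904, 0.0575]
ee_rot: [0.017, -0.707, 0.017, 0.707]
contact_force: [-0.1, -0.3, -1.3]
width: 0.0428
```

step_arm:
  targets:
    - [[0,0,0],0]
    - [[0,0,0],0]
    - [[3,0,0],0]
    - [[7,0,0],0]
    - [[11,0,0],0]
    - [[14,0,0],0]
    - [[15,0,0],0]
    - [[15,0,0],0]
  grip: 0.38

```text
clock: 40.15
position: [0.5883, -0.0905, 0.0424]
ee_rot: [0.017, -0.707, 0.017, 0.707]
contact_force: [0.3, 0.9, -0.6]
width: 0.0532
```

Run:
```python
from h import *
from rig import manip
s=st(); goto([.585,-.09,.042],-92.75,s); print(s["moment"].round(2))
p=manip.get_image("scene"); im=p["image"][:,:,::-1]; cv2.imwrite("pics/s25.png",im)
c=im[200:300,200:320].astype(float)/255; c=np.clip((c-.05)*2.2,0,1)**.7
cv2.imwrite("pics/s25z.png",cv2.resize((c*255).astype(np.uint8),None,fx=6,fy=6,interpolation=cv2.INTER_CUBIC))
```

```text
pos [ 0.5883 -0.0905  0.0424] jaw -92.71 clock 40.15 w 53.2 F [ 0.3  0.9 -0.6] 
 shift [ 0.4 -0.3  3.3] turn 0.0
 tool axes in world x,y,z: [[-0.001, -0.0, -1.0], [-0.047, -0.999, 0.0], [-0.999, 0.047, 0.001]]
[ 0.03 -0.    0.03]
```

View pics/s25z.png

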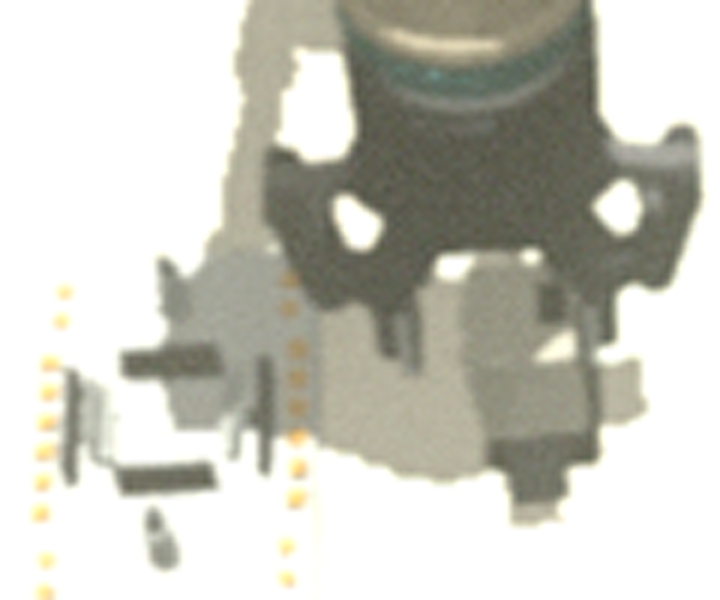

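step_arm:
  targets:
    - [[-3,0,0],0]
    - [[-3,0,0],0]
    - [[-3,0,0],0]
    - [[-3,0,0],0]
    - [[-3,0,0],0]
  grip: 1
  grip_force: 40

```text
clock: 40.7
position: [0.5888, -0.0906, 0.0462]
ee_rot: [-0.017, 0.707, -0.017, -0.707]
contact_force: [0.0, 1.2, 3.6]
width: 0.0372
```

step_arm:
  targets:
    - [[-3,0,0],0]
    - [[-8,0,0],0]
    - [[-15,0,0],0]
    - [[-23,0,0],0]
    - [[-30,2,0],0]
    - [[-36,8,1],0]
    - [[-40,18,1],0]
    - [[-42,32,1.5],0]
    - [[-42,50,2],0]
    - [[-42,68,2],0]
    - [[-42,84,2],0]
    - [[-42,96,2],0]
    - [[-42,103,2],0]
    - [[-42,105,2],0]
    - [[-42,105,2],0]

```text
clock: 42.2
position: [0.5814, -0.1953, 0.0875]
ee_rot: [0.017, -0.707, 0.017, 0.707]
contact_force: [0.6, -0.5, -1.6]
width: 0.0376
```

Run:
```python
from h import *
s=st(); goto([.5842,-.2060,.059],-92.75,s); print(s["moment"].round(2)); pic(26)
```

```text
pos [ 0.5814 -0.1953  0.0875] jaw -92.74 clock 42.2 w 37.6 F [ 0.6 -0.5 -1.6] 
 shift [28.5 10.6 -3.3] turn 0.0
 tool axes in world x,y,z: [[-0.0, 0.0, -1.0], [-0.048, -0.999, -0.0], [-0.999, 0.048, 0.0]]
[-0.03 -0.02  0.02]
```

View pics/s26z.png

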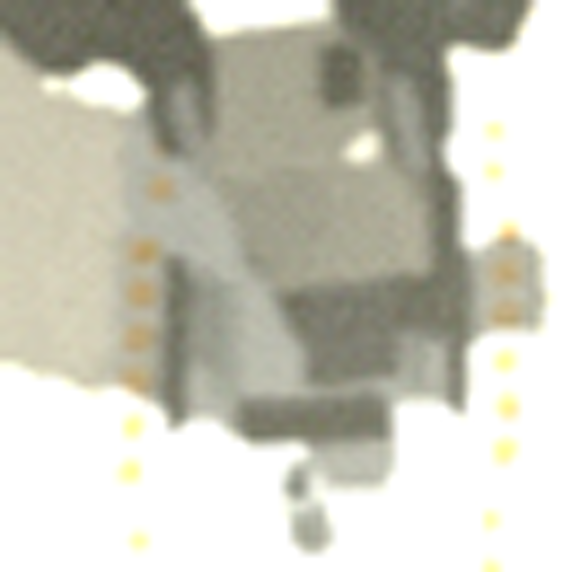

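step_arm:
  targets:
    - [[0,0,-1],0]
    - [[0,0,-2],0]
    - [[0,0,-2.5],0]
    - [[0,0,-2.5],0]
  grip_force: 110

```text
clock: 42.65
position: [0.5842, -0.1951, 0.0878]
ee_rot: [-0.017, 0.707, -0.017, -0.707]
contact_force: [-0.2, 0.6, -1.6]
width: 0.035
```

Run:
```python
from h import *
s=st(); goto([.5842,-.2060,.059],-92.75,s); print(s["moment"].round(2)); pic(27)
b=cv2.imread("pics/s27.png")
cv2.imwrite("pics/w27.png",np.hstack([wire(b,4,8,22,sz=(50,60),o=(206,232),k=8),wire(b,0,10,24,sz=(50,60),o=(206,232),k=8)]))
```

```text
pos [ 0.5842 -0.1951  0.0878] jaw -92.69 clock 42.65 w 35.0 F [-0.2  0.6 -1.6] 
 shift [28.8 10.9 -0.5] turn 0.1
 tool axes in world x,y,z: [[0.0, -0.0, -1.0], [-0.047, -0.999, 0.0], [-0.999, 0.047, -0.0]]
[0.04 0.01 0.02]
```

View pics/w27.png

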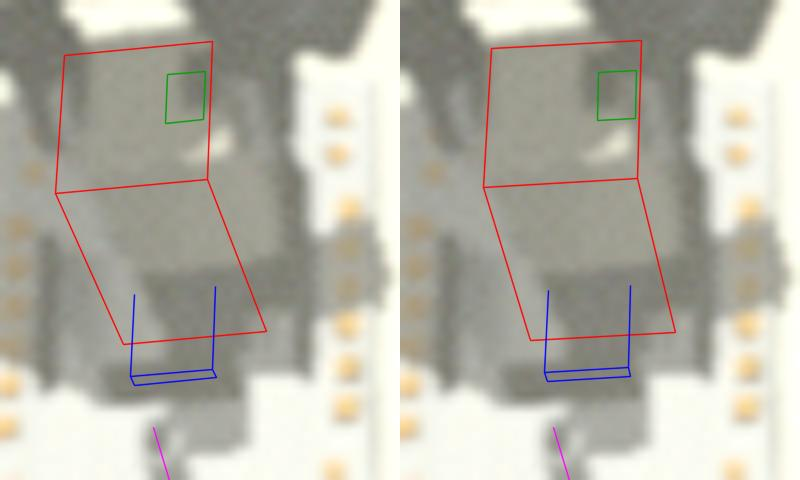

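Run:
```python
from h import *
b=cv2.imread("pics/s27.png")
cv2.imwrite("pics/w27.png",np.hstack([wire(b,4,15,22,sz=(44,60),o=(210,232),k=9),wire(b,0,12,24,sz=(44,60),o=(210,232),k=9)]))
```

```text
(no output)
```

View pics/w27.png

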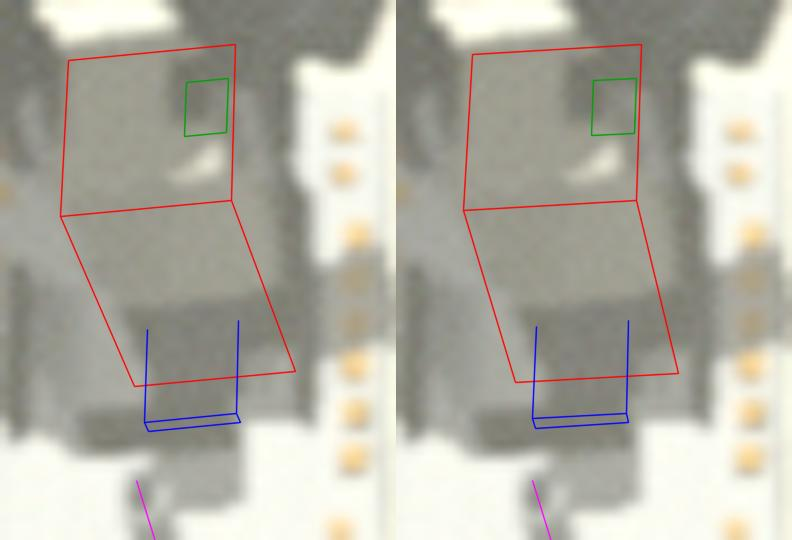

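Run:
```python
from h import *
o=[]
for n in ("scene5","s27"):
    im=cv2.imread(f"pics/{n}.png"); x0=200 if n=="scene5" else 210
    y0=240 if n=="scene5" else 232
    g=cv2.cvtColor(im[y0:y0+55,x0:x0+40],cv2.COLOR_BGR2GRAY).astype(float)
    g=np.clip((g-25)/(85-25),0,1)
    o.append(cv2.resize((g*255).astype(np.uint8),None,fx=10,fy=10,interpolation=cv2.INTER_CUBIC))
cv2.imwrite("pics/e27.png",np.hstack(o))
```

```text
(no output)
```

View pics/e27.png

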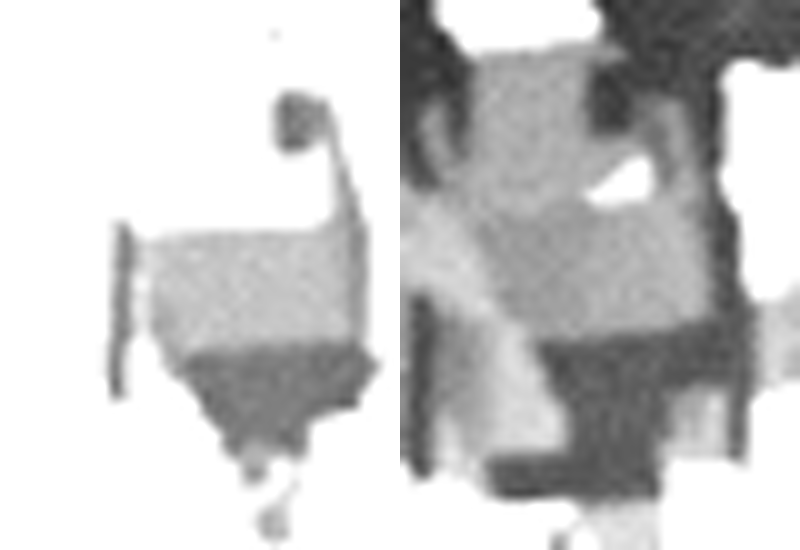

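Run:
```python
from h import *
b=cv2.imread("pics/s27.png").astype(float); b=np.clip((b-25)/60,0,1); b=(b**1.8*255/1.6).astype(np.uint8)
cv2.imwrite("pics/w27.png",np.hstack([wire(b,5,15,28,sz=(44,60),o=(210,232),k=9),wire(b,5,15,33,sz=(44,60),o=(210,232),k=9)]))
```

```text
(no output)
```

View pics/w27.png

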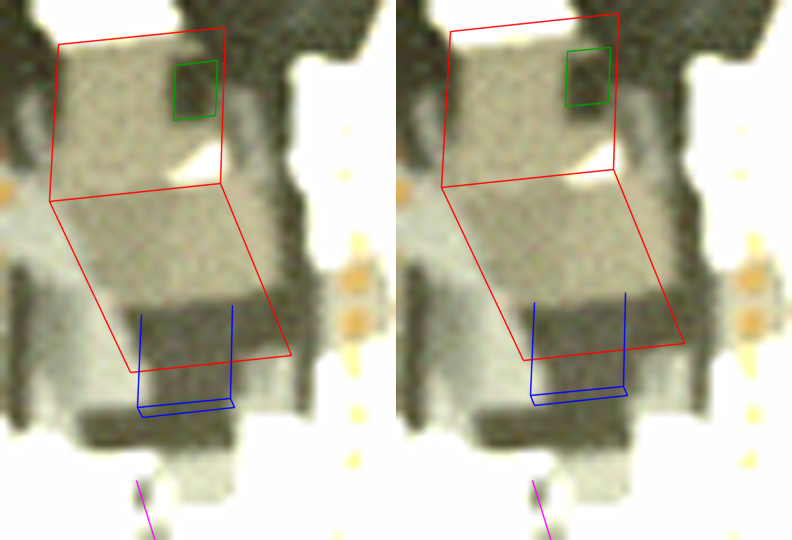

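step_arm:
  targets:
    - [[0,2,0],0]
    - [[0,4,0],0]
    - [[0,6,0],0]
    - [[2,7,0],0]
    - [[6,7,0],0]
    - [[11,7,0],0]
    - [[16,7,0],0]
    - [[19,7,0],0]
    - [[21,7,0],0]
    - [[21,7,0],0]
  grip_force: 30

```text
clock: 43.7
position: [0.5835, -0.2022, 0.0662]
ee_rot: [0.017, -0.707, 0.017, 0.707]
contact_force: [-0.4, -0.3, -0.9]
width: 0.0351
```

step_arm:
  targets:
    - [[0,-1.5,0],0]
    - [[0,-3,0],0]
    - [[0,-4.5,0],0]
    - [[0,-6,0],0]
    - [[0,-7.5,0],0]
    - [[0,-9,0],0]
    - [[0,-9,0],0]
  grip_force: 20

```text
clock: 44.4
position: [0.5841, -0.1931, 0.0667]
ee_rot: [0.017, -0.707, 0.017, 0.707]
contact_force: [-0.5, -0.4, -1.8]
width: 0.0355
```

```bash
cat >> h.py <<'E'
def pic2(n,*hy,o=(206,232)):
    from rig import manip
    im=manip.get_image("scene")["image"][:,:,::-1]; cv2.imwrite(f"pics/s{n}.png",im)
    b=np.clip((im.astype(float)-25)/60,0,1); b=(b**1.8*255/1.6).astype(np.uint8)
    cv2.imwrite(f"pics/w{n}.png",np.hstack([wire(b,*q,sz=(44,60),o=o,k=9) for q in hy]))
E
python3 - <<'E'
from h import *
s=st(); goto([.5842,-.2060,.059],-92.75,s); print(s["moment"].round(2)); pic2(28,(3,14,8),(0,12,9))
E
```

```text
pos [ 0.5841 -0.1931  0.0667] jaw -92.7 clock 44.4 w 35.5 F [-0.5 -0.4 -1.8] 
 shift [ 7.7 12.9 -0.7] turn 0.1
 tool axes in world x,y,z: [[-0.0, 0.0, -1.0], [-0.047, -0.999, -0.0], [-0.999, 0.047, 0.0]]
[ 0.    0.06 -0.05]
```

View pics/w28.png

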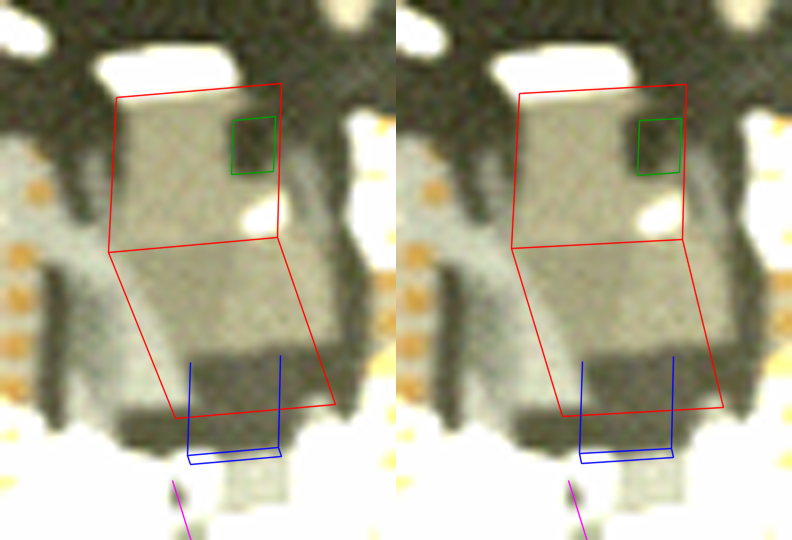

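step_arm:
  targets:
    - [[1,0,0],0]
    - [[2,0,0],0]
    - [[3,0,0],0]
    - [[4,0,0],0]
    - [[4,0,0],0]

```text
clock: 44.95
position: [0.5844, -0.1936, 0.0646]
ee_rot: [-0.017, 0.707, -0.017, -0.706]
contact_force: [-1.5, 0.9, 8.1]
width: 0.0353
```

step_arm:
  targets:
    - [[-3,0,0],0]
    - [[-3,3,0],0]
    - [[-3,6,0],0]
    - [[-3,9,0],0]
    - [[-3,11,0],0]
    - [[0,11,0],0]
    - [[1.5,11,0],0]
    - [[1.5,11,0],0]
    - [[1.5,9,0],0]
    - [[1.5,7,0],0]
    - [[1.5,5,0],0]
    - [[1.5,3,0],0]
    - [[1.5,1,0],0]
    - [[1.5,0,0],0]

```text
clock: 46.35
position: [0.5849, -0.1972, 0.0632]
ee_rot: [-0.013, 0.708, -0.019, -0.706]
contact_force: [-3.1, -10.3, 3.8]
width: 0.0352
```

step_arm:
  targets:
    - [[0,-1.5,0.5],0]
    - [[0,-3,1],0]
    - [[0,-4.5,1],0]
    - [[0,-6,1],0]
    - [[0,-7.5,1],0]
    - [[0,-7.5,1],0]

```text
clock: 46.95
position: [0.5851, -0.1943, 0.0645]
ee_rot: [-0.009, 0.709, -0.021, -0.705]
contact_force: [-4.0, -17.8, 6.6]
width: 0.0352
```

Run:
```python
from h import *
s=st(); goto([.5842,-.2060,.059],-92.75,s); print(s["moment"].round(2)); pic2(29,(0,12,12),(-5,12,12))
```

```text
pos [ 0.5851 -0.1943  0.0645] jaw -92.48 clock 46.95 w 35.2 F [ -4.  -17.8   6.6] 
 shift [ 5.7 11.6  0.4] turn 0.3
 tool axes in world x,y,z: [[0.005, -0.017, -1.0], [-0.043, -0.999, 0.016], [-0.999, 0.043, -0.005]]
[-3.76  0.95 -0.02]
```

View pics/w29.png

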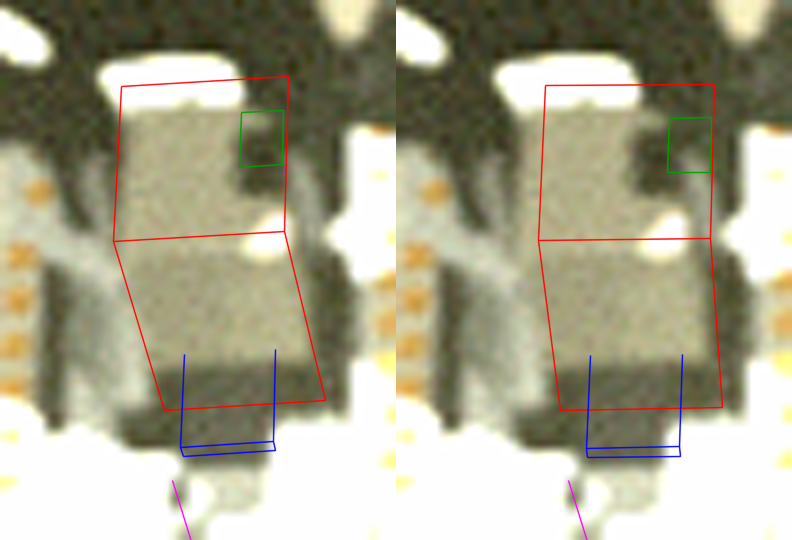

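step_arm:
  targets:
    - [[-0.3,-2,0],0]
    - [[-0.6,-4,0],0]
    - [[-0.9,-6,0.3],0]
    - [[-1.2,-8,0.6],0]
    - [[-1.5,-10,1],0]
    - [[-1.5,-10,1],0]

```text
clock: 47.6
position: [0.5854, -0.1901, 0.0662]
ee_rot: [-0.005, 0.709, -0.024, -0.704]
contact_force: [-5.3, -30.4, 2.6]
width: 0.0351
```

Run:
```python
from h import *
s=st(); goto([.5842,-.2060,.059],-92.75,s); print(s["moment"].round(2)); pic2(30,(-5,13,8),(-10,14,8),o=(210,232))
```

```text
pos [ 0.5854 -0.1901  0.0662] jaw -92.34 clock 47.6 w 35.1 F [ -5.3 -30.4   2.6] 
 shift [ 7.7 15.7  0.7] turn 0.4
 tool axes in world x,y,z: [[0.007, -0.027, -1.0], [-0.041, -0.999, 0.027], [-0.999, 0.041, -0.008]]
[-6.69  0.95 -0.18]
```

View pics/w30.png

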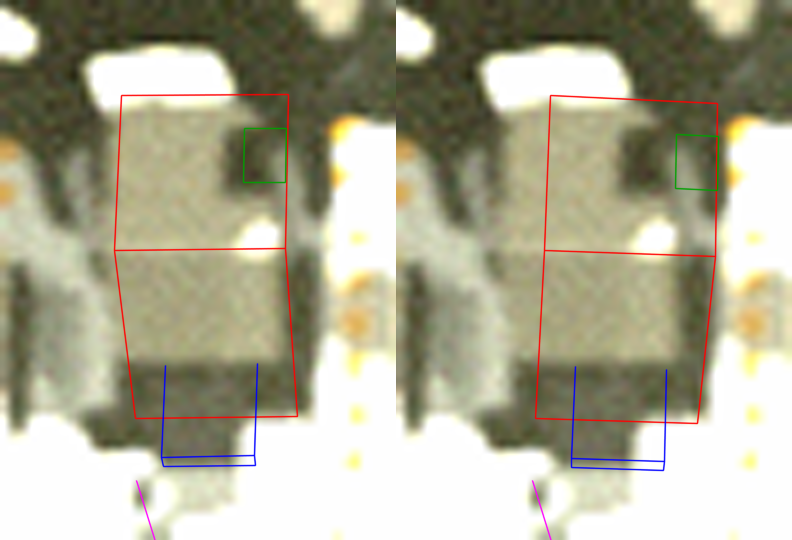

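step_arm:
  targets:
    - [[-0.3,-2,0],0]
    - [[-0.6,-4,0.3],0]
    - [[-1,-6,0.6],0]
    - [[-1.3,-8,1],0]
    - [[-1.3,-9,1],0]

```text
clock: 48.15
position: [0.5858, -0.1857, 0.0676]
ee_rot: [-0.001, 0.71, -0.026, -0.704]
contact_force: [-5.0, -42.3, -1.4]
width: 0.035
```

Run:
```python
from h import *
s=st(); goto([.5842,-.2060,.059],-92.75,s); print(s["moment"].round(2)); pic2(31,(-7,11,9),(-10,11,9),o=(210,232))
```

```text
pos [ 0.5858 -0.1857  0.0676] jaw -92.21 clock 48.15 w 35.0 F [ -5.  -42.3  -1.4] 
 shift [ 9.3 20.   0.9] turn 0.5
 tool axes in world x,y,z: [[0.009, -0.036, -0.999], [-0.039, -0.999, 0.035], [-0.999, 0.038, -0.01]]
[-9.21  0.93 -0.27]
```

View pics/w31.png

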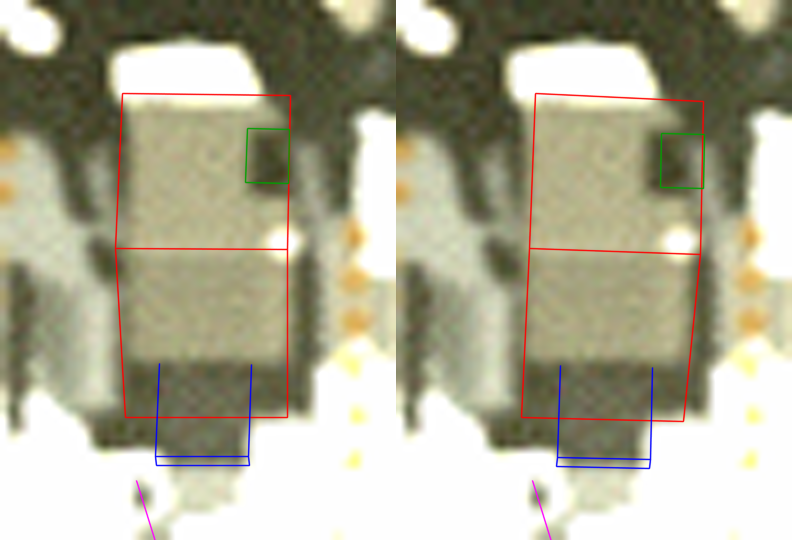

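step_arm:
  targets:
    - [[1,-1.5,0],0]
    - [[2,-3,0.3],0]
    - [[2,-5,0.5],0]
    - [[2,-5,0.5],0]
    - [[2,-5,0.5],0]

```text
clock: 48.7
position: [0.5862, -0.1835, 0.0679]
ee_rot: [0.001, 0.711, -0.028, -0.703]
contact_force: [-7.8, -44.1, 7.8]
width: 0.0354
```

Run:
```python
from h import *
s=st(); goto([.5842,-.2060,.059],-92.75,s); print(s["moment"].round(2)); pic2(32,(-9,11,9),(-12,11,9),o=(210,232))
```

```text
pos [ 0.5862 -0.1835  0.0679] jaw -92.16 clock 48.7 w 35.4 F [ -7.8 -44.1   7.8] 
 shift [ 9.8 22.1  1.2] turn 0.6
 tool axes in world x,y,z: [[0.011, -0.041, -0.999], [-0.038, -0.998, 0.04], [-0.999, 0.037, -0.012]]
[-10.09   1.42  -0.29]
```

View pics/w32.png

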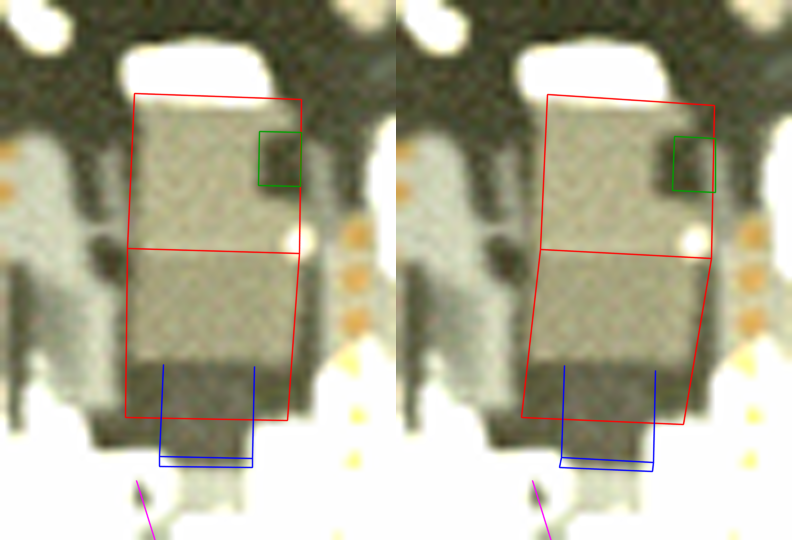

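step_arm:
  targets:
    - [[-1,4,0],0]
    - [[-1,9,0],0]
    - [[-2,15,0],0]
    - [[-4,20,0],0]
    - [[-8,24,0],0]
    - [[-14,26,0],0]
    - [[-20,26,0],0]
    - [[-26,26,0],0]
    - [[-26,26,0],0]
  grip_force: 30

```text
clock: 49.65
position: [0.5813, -0.1871, 0.0891]
ee_rot: [-0.016, 0.707, -0.017, -0.706]
contact_force: [0.0, -0.5, -0.6]
width: 0.0348
```

Run:
```python
from h import *
s=st(); goto([.5885,-.0905,.09],-92.75,s); print(s["moment"].round(2)); pic2(33,(-5,11,25),(-9,11,25),o=(206,232))
```

```text
pos [ 0.5813 -0.1871  0.0891] jaw -92.68 clock 49.65 w 34.8 F [ 0.  -0.5 -0.6] 
 shift [ -0.9 -96.9  -2.6] turn 0.1
 tool axes in world x,y,z: [[0.001, -0.0, -1.0], [-0.047, -0.999, 0.0], [-0.999, 0.047, -0.001]]
[-0.03  0.01 -0.02]
```

View pics/w33.png

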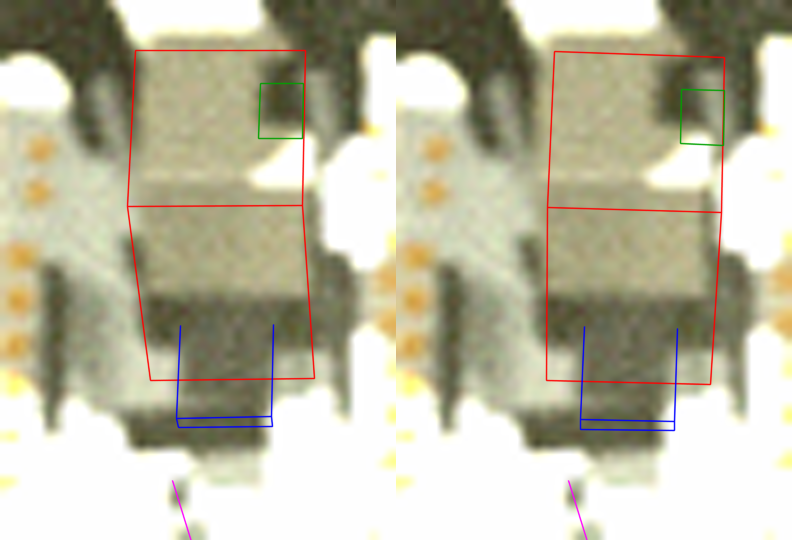

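step_arm:
  targets:
    - [[0,-6,0],0]
    - [[0,-18,0],0]
    - [[0,-36,0],0]
    - [[0,-56,0],0]
    - [[0,-74,0],0]
    - [[0,-88,0],0]
    - [[0,-95,0],0]
    - [[3,-97,0],0]
    - [[12,-97,0],0]
    - [[22,-97,0],0]
    - [[32,-97,0],0]
    - [[38,-97,0],0]
    - [[41,-97,0],0]
    - [[42.5,-97,0],0]

```text
clock: 51.1
position: [0.587, -0.0925, 0.0483]
ee_rot: [-0.016, 0.708, -0.018, -0.705]
contact_force: [-1.3, -4.7, 11.9]
width: 0.035
```

step_arm:
  targets:
    - [[1,0,0],0]
    - [[1.5,0,0],0]
    - [[1.5,0,0],0]

```text
clock: 51.4
position: [0.5871, -0.0926, 0.0482]
ee_rot: [-0.016, 0.709, -0.018, -0.705]
contact_force: [-4.8, -1.2, 24.9]
width: 0.0352
```

step_arm:
  targets:
    - [[-2,0,0],0]
    - [[-3.5,0,0],0]
    - [[-3.5,0,0],0]
    - [[-3.5,0,0],0]
    - [[-3.5,0,0],0]
  grip: 0.5
  grip_force: 20

```text
clock: 51.9
position: [0.5853, -0.091, 0.0469]
ee_rot: [0.017, -0.707, 0.017, 0.707]
contact_force: [0.1, -1.3, 0.3]
width: 0.0426
```

Run:
```python
from h import *
from rig import manip
s=st(); goto([.5885,-.0905,.03],-92.75,s); print(s["moment"].round(2))
p=manip.get_image("scene"); im=p["image"][:,:,::-1]; cv2.imwrite("pics/s34.png",im)
g=cv2.cvtColor(im[205:290,260:320],cv2.COLOR_BGR2GRAY).astype(float); g=np.clip((g-25)/70,0,1)
cv2.imwrite("pics/s34z.png",cv2.resize((g*255).astype(np.uint8),None,fx=7,fy=7,interpolation=cv2.INTER_CUBIC))
```

```text
pos [ 0.5853 -0.091   0.0469] jaw -92.72 clock 51.9 w 42.6 F [ 0.1 -1.3  0.3] 
 shift [16.9 -0.7 -3.2] turn 0.0
 tool axes in world x,y,z: [[-0.001, -0.0, -1.0], [-0.047, -0.999, 0.0], [-0.999, 0.047, 0.001]]
[-0.14  0.02 -0.03]
```

View pics/s34z.png

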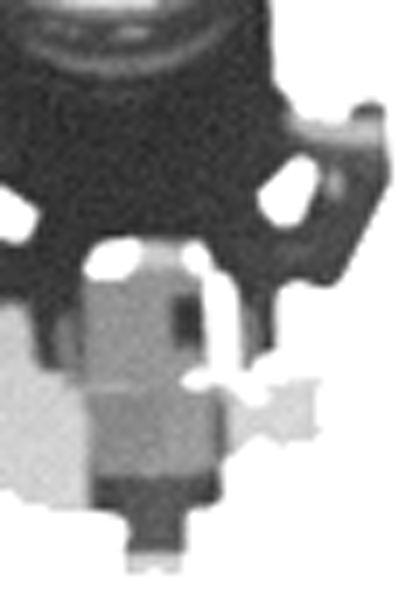

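step_arm:
  targets:
    - [[0,1,0],0]
    - [[0,2.5,0],0]
    - [[3,2.5,0],0]
    - [[8,2.5,0],0]
    - [[13,2.5,0],0]
    - [[16.5,2.5,0],0]
    - [[16.5,2.5,0],0]
  grip: 0.4

```text
clock: 52.65
position: [0.5848, -0.0932, 0.0301]
ee_rot: [0.017, -0.706, 0.017, 0.707]
contact_force: [0.3, 0.1, -0.2]
width: 0.0515
```

Run:
```python
from h import *
from rig import manip
s=st(); goto([.5885,-.0905,.03],-92.75,s); print(s["moment"].round(2))
p=manip.get_image("scene"); im=p["image"][:,:,::-1]; cv2.imwrite("pics/s35.png",im)
g=cv2.cvtColor(im[205:290,260:320],cv2.COLOR_BGR2GRAY).astype(float); g=np.clip((g-25)/70,0,1)
c=cv2.resize((g*255).astype(np.uint8),None,fx=7,fy=7,interpolation=cv2.INTER_CUBIC)
cv2.imwrite("pics/s35z.png",c)
import h
for y in (-.0945,-.091):
  h.B=np.array([.5855,y,-.048])
  L=np.array([[20,-18,23],[20,18,23],[20,-18,70],[20,18,70]])/1e3
  q=proj("scene",place(h.B,L)); print(((q-[260,205]+.5)*7).round(0).tolist())
```

```text
pos [ 0.5848 -0.0932  0.0301] jaw -92.72 clock 52.65 w 51.5 F [ 0.3  0.1 -0.2] 
 shift [ 0.1 -2.8 -3.6] turn 0.0
 tool axes in world x,y,z: [[-0.002, 0.0, -1.0], [-0.047, -0.999, -0.0], [-0.999, 0.047, 0.002]]
[-0.02 -0.02  0.03]
[[94.0, 471.0], [218.0, 464.0], [82.0, 383.0], [212.0, 376.0]]
[[106.0, 470.0], [231.0, 462.0], [95.0, 382.0], [224.0, 375.0]]
```

View pics/s35z.png

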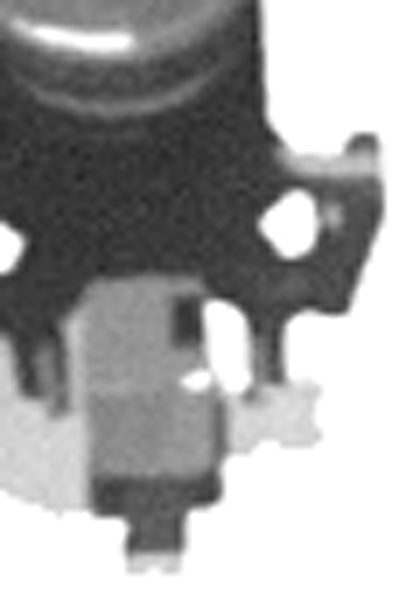

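step_arm:
  targets:
    - [[0,0.7,0],0]
    - [[0,1.3,0],0]
    - [[0,1.3,0],0]
    - [[0,1.3,0],0]
    - [[0,1.3,0],0]
    - [[0,1.3,0],0]
    - [[0,1.3,0],0]
  grip: 1
  grip_force: 20

```text
clock: 53.4
position: [0.5854, -0.0947, 0.0311]
ee_rot: [-0.017, 0.707, -0.017, -0.707]
contact_force: [0.6, -0.1, 0.3]
width: 0.0359
```

step_arm:
  targets:
    - [[0,0,0],0]
    - [[0,0,0],0]
    - [[-3,0,0],0]
    - [[-8,0,0],0]
    - [[-16,0,0],0]
    - [[-26,0,0],0]
    - [[-36,0,0],0]
    - [[-42,0,0],0]
    - [[-42,0,0],0]
    - [[-42,0,0],0]
  grip_force: 60

```text
clock: 54.4
position: [0.5853, -0.0946, 0.0732]
ee_rot: [-0.017, 0.707, -0.017, -0.707]
contact_force: [0.9, -0.8, -1.8]
width: 0.0354
```

Run:
```python
from h import *
from rig import manip
s=st(); goto([.5842,-.2060,.072],-92.75,s); print(s["moment"].round(2))
p=manip.get_image("scene"); im=p["image"][:,:,::-1]; cv2.imwrite("pics/s36.png",im)
g=cv2.cvtColor(im[190:275,260:320],cv2.COLOR_BGR2GRAY).astype(float); g=np.clip((g-25)/70,0,1)
c=cv2.resize((g*255).astype(np.uint8),None,fx=7,fy=7,interpolation=cv2.INTER_CUBIC)
cv2.imwrite("pics/s36z.png",c)
```

```text
pos [ 0.5853 -0.0946  0.0732] jaw -92.72 clock 54.4 w 35.4 F [ 0.9 -0.8 -1.8] 
 shift [  1.2 111.3  -4.2] turn 0.0
 tool axes in world x,y,z: [[0.0, -0.0, -1.0], [-0.047, -0.999, 0.0], [-0.999, 0.047, -0.0]]
[ 0.02 -0.06  0.04]
```

View pics/s36z.png

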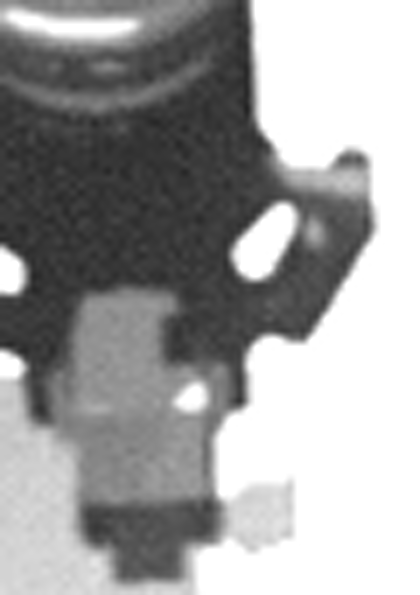

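step_arm:
  targets:
    - [[-4,3,0],0]
    - [[-6,10,0],0]
    - [[-6,22,-1],0]
    - [[-6,36,-1.5],0]
    - [[-6,52,-2],0]
    - [[-6,68,-3],0]
    - [[-6,83,-3.5],0]
    - [[-6,96,-4],0]
    - [[-6,105,-4],0]
    - [[-6,110,-4],0]
    - [[-6,111.3,-4],0]
    - [[-6,111.3,-4],0]
    - [[-6,111.3,-4],0]
    - [[-6,111.3,-4],0]

```text
clock: 55.85
position: [0.584, -0.2054, 0.079]
ee_rot: [0.017, -0.707, 0.016, 0.707]
contact_force: [-0.6, 0.3, -1.5]
width: 0.0356
```

Run:
```python
from h import *
s=st(); goto([.5842,-.2060,.060],-92.75,s); print(s["moment"].round(2)); pic2(37,(0,0,40),(-4,0,40),o=(204,222))
```

```text
pos [ 0.584  -0.2054  0.079 ] jaw -92.67 clock 55.85 w 35.6 F [-0.6  0.3 -1.5] 
 shift [19.   0.6 -0.2] turn 0.1
 tool axes in world x,y,z: [[-0.0, 0.0, -1.0], [-0.047, -0.999, -0.0], [-0.999, 0.047, 0.0]]
[-0.01 -0.    0.01]
```

View pics/w37.png

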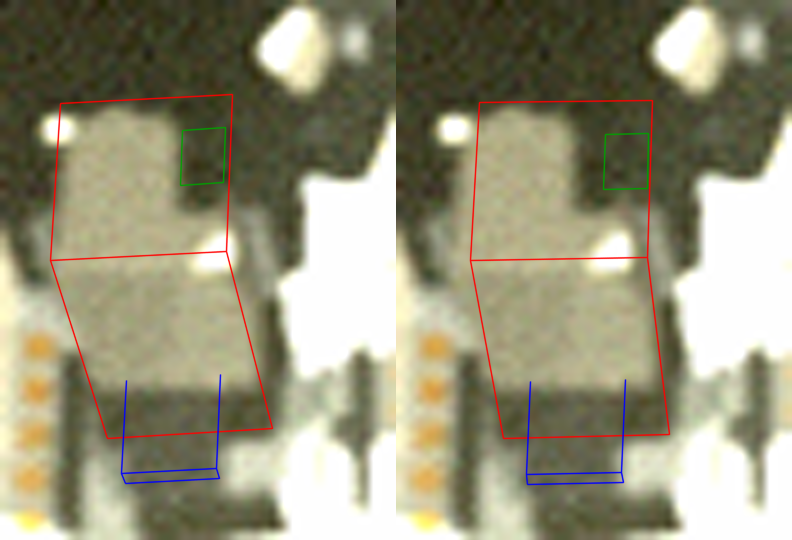

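step_arm:
  targets:
    - [[2,0,0],0]
    - [[5,0,0],0]
    - [[9,0,0],0]
    - [[13,0,0],0]
    - [[16,0,0],0]
    - [[17.5,0,0],0]
    - [[18,0,0],0]
    - [[18,0,0],0]
    - [[18,0,0],0]
    - [[18,0,0],0]
    - [[18,0,0],0]
    - [[18,0,0],0]

```text
clock: 57.1
position: [0.584, -0.206, 0.0611]
ee_rot: [-0.017, 0.707, -0.017, -0.707]
contact_force: [-0.2, 0.7, -1.8]
width: 0.0352
```

Run:
```python
from h import *
from rig import manip
s=st(); goto([.5842,-.2060,.060],-92.75,s); print(s["moment"].round(2),abs(s["qd"]).max().round(4)); pic2(38,(0,0,22),(-3,0,22),o=(204,228))
im=cv2.imread("pics/s38.png"); g=np.clip(im[180:260,370:480].astype(float)*2.2,0,255).astype(np.uint8)
cv2.imwrite("pics/s38c.png",cv2.resize(g,None,fx=5,fy=5,interpolation=cv2.INTER_CUBIC))
```

```text
pos [ 0.584  -0.206   0.0611] jaw -92.72 clock 57.1 w 35.2 F [-0.2  0.7 -1.8] 
 shift [ 1.1 -0.  -0.2] turn 0.0
 tool axes in world x,y,z: [[0.0, -0.0, -1.0], [-0.047, -0.999, 0.0], [-0.999, 0.047, -0.0]]
[-0.03  0.06  0.03] 0.0021
```

View pics/w38.png

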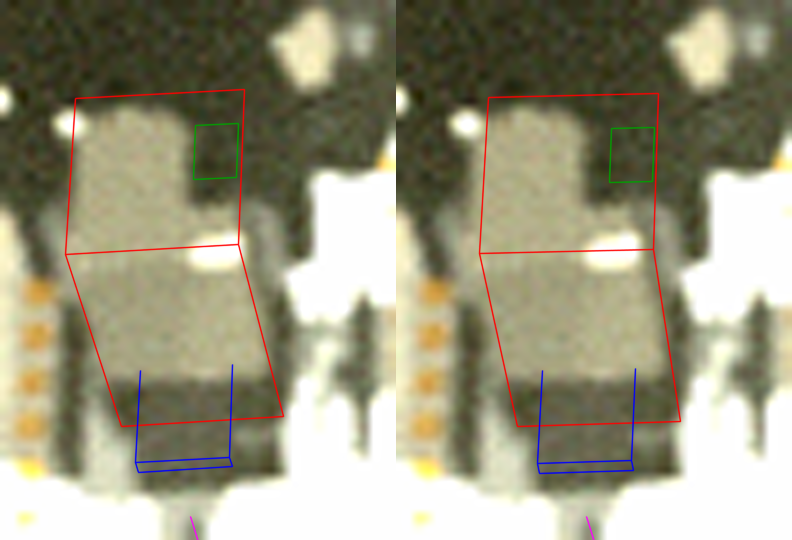

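View pics/s38c.png

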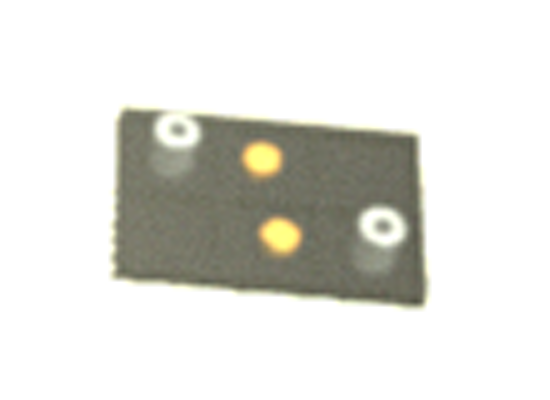

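View pics/s38.png

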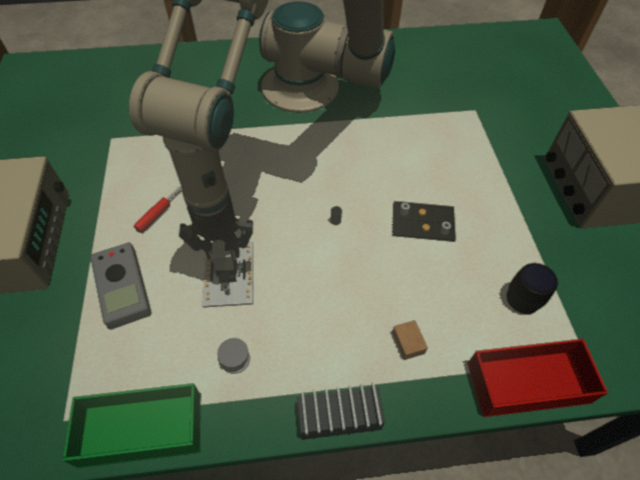

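Run:
```python
from rig import manip
print(manip.sign_off())
```

```text
the job is handed in; nothing more can be done
None
```

The nuts and the final hold are as asked, but the rocking did not go as asked. The plain side came out while the relay was still leaning tab side up, and I set the relay down off its base twice.

**Nuts:** both stand upright in opposite corner wells of the carrier. The last picture confirmed this, and the collars and bystanders looked unmoved.

**First rock:** I leaned the relay about 14° towards the plain side, judged from the picture. That puts the tab edge about 9 mm up, while the plain side stayed in its clip.

**Where it went off:**
- **Plain side:** while I was bringing the relay back over under lift, the plain side popped out at about 24 N of upward pull. The relay was still leaning about 10° with the tab side up, not yet the other way. The pads also slid up the relay by several mm.
- **Leaning the other way:** I did this only afterwards, with the relay already free of both clips. I pushed its foot against the tab-side post until it leaned about 9°. By my estimate the tab edge stayed more than 5 mm above its seat.
- **Setting down:** the tool cannot tilt, so the relay sat crooked in the jaws. I stood it on the bench beside the base and gripped it afresh, once before that lean and once after.

**Last checks, at 57.1 s:**
- The relay is held at 60 N over the middle of the base, and the jaw opening matches a flush grip.
- It looks upright within 1–3°, with a gap of about 22 mm.
- The force reading shows roughly its own weight, so it should be touching nothing but the gripper.

Some estimates disagreed. My heights from the picture were about 3–5 mm lower than what contact with the post showed, so the edge heights and leans above are approximate.

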